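# Put the plaster-room tools back on their silhouettes

### The arm

A 6-joint arm with a two-finger parallel gripper is mounted at the origin on the work surface. World frame = base frame: x ahead of the robot, y to its left, z up, the work surface at z = 0. Lengths are in m, angles in rad, forces in N, time in s.
With the tool pointing down it reaches from about 0.25 to 0.775 m from the base axis. Payload 4 kg.
Tool frame: the origin (TCP) lies at the very end of the fingers, on their centre line; the grasp point (between the pads) lies 19 mm behind it; z points along the fingers, y is the direction in which the jaws open and shut (so a half turn about z gives the same grasp; the last joint's range is limited). The gripper opens to 94 mm and grips with 3 to 60 N. Pads are 16 mm wide; open, the fingers measure 119 mm over their backs; the gripper's body (75 mm by 177 mm) begins 78 mm behind the grasp point.
Start: joints at [1.044, 0.087, 1.371, -0, 1.684, -0.103], TCP at [0.226, 0.501, 0.206] pointing down, gripper open.
Joint ranges: [-3.1, 3.1], [-0.76, 2.03], [0.27, 2.55], [-1.08, 4.22], [0.17, 2.65], [-2.57, 2.57]. Speed limits (rad/s): [2.79, 2.79, 3.14, 3.14, 3.14, 3.14].

### API

Orientations are given as a rotation vector (axis times angle).
In Python, from station import manip gives the robot as it stands.
- The arm moves only by the tool play_rows, never from a script. Its argument "targets" is a list of rows, each a list of 6 numbers: the shift along the tool's x, y, z in mm, then the turn, a rotation vector about the tool's x, y, z in degrees. In form: [[x, y, z, ax, ay, az], ...]. A call has exactly 8 rows; each row shifts and turns the commanded pose from where the row before left it, along the tool's axes as they then stand; what a row does not reach is not made up. A row lasts 1/12 s, in which the tool goes at most 41.7 mm and 7.16 degrees, less where a joint would pass 70% of its speed; a pose out of reach is approached as far as the arm can. A call with a gripper value outside its range is refused whole. "grip" is the finger opening in mm, from 0 to 94, set as the call begins (left out, the last holds). The fingers move at their own pace and stop on an object; the grip force is fixed at half the most. Time passes only in rows, so rows that do not move let the fingers close, or fill a call up. It gives the time, the measured TCP pose, the force and the opening at its end, in the units of the state.
- manip.get_obs(): the state, without advancing time (a new reading comes with each control period).
- manip.snapshot(name): name is "scene" or "top"; returns the picture (480x640x3 uint8, blue, green, red); there is no depth.
- manip.get_calibration(name): a dict with "mtx" (3x3 intrinsics, pixels), "k1" (the pictures are not rectified: a ray, as slopes to the right and down, at radius r is drawn at 1 + k1 r^2 times it, then the intrinsics apply), "xyz" and "attitude" of the camera in the world. Camera axes: x right, y up, looking along -z (the intrinsics and any distortion apply to the point x, -y, -z); pixel columns grow to the right and rows downward; lengths in m; the calibration is good to about 2 mm. A picture is of the moment at which its call begins. get_calibration takes no time and is no camera call.
- manip.close_job(): hands the job in, once; it reports no verdict.
The state is a dict: "clock": time; "joint_positions": joint angles; "joint_velocities": joint speeds; "effort": joint torques, N m; "eef_pos": TCP position; "eef_rot": TCP orientation; "wrist_force": force on the tool from outside, world axes, zero at the start; "torque": the same for the moment, N m; "finger_gap": finger opening in m.
Only numpy, scipy, OpenCV 4.12 (cv2) and the standard library are available. Lean on these libraries where they do the work, as an engineer would, in place of code of your own. Each camera call takes 0.05 s, during which the arm holds its last target.

### The job

Tidy the plaster bench: put the hammer, the spatula and the two wrenches back on the tool board, each laid flat squarely on its own black silhouette with its head the way the silhouette shows. The two wrenches differ only in size. Lay them down rather than dropping them, and leave the mixing bowl and the lump of plaster where they are.

Things in the scene. Friction and masses are not known exactly. Their poses are not given: they have to be found in the camera images.
- hammer: Loose hammer lying flat, about 0.24 kg: wooden handle 20 mm wide and 20 mm high, from x = -110 to 17 mm; steel head across its end, 80 mm long (y), 26 mm wide (x) and 26 mm high, centred at x = 30 mm. Origin on the underside, at the place to grip; x along the tool towards the head, y across, z up.
- spatula: Loose plaster spatula lying flat, 0.09 kg: wooden handle 22 mm wide, 16 mm high, x = -65 to 19 mm; brass ferrule to 30 mm; flat steel blade 4 mm thick, to x = 80 mm and up to 58 mm wide. Origin on the underside, at the place to grip; x along the tool towards the head, y across, z up.
- wrench_large: Large steel wrench lying flat, 150 mm long, 9 mm thick, 0.17 kg; shank 18 mm wide; open jaw (head) 42 mm wide at +x, ring end 38 mm wide at -x. Origin on the underside, at the place to grip; x along the tool towards the head, y across, z up. The origin is at mid-length.
- wrench_small: Small steel wrench, same shape, 105 mm long, 9 mm thick, 0.08 kg; shank 14 mm wide; open jaw (head) 29 mm wide at +x, ring end 26 mm wide at -x. Origin on the underside, at the place to grip; x along the tool towards the head, y across, z up. The origin is at mid-length.
- pad_hammer: Fixed white pad, 165 x 96 x 4 mm, on the wooden tool board, with the hammer's filled black silhouette (4 mm larger all round). Origin: underside, middle of the handle-side short edge; x along the pad to the head end, z up. Right on the silhouette, the hammer's origin is at x = 116, y = 0, z = 4 mm here, x axes the same way. Pad top is 12 mm above the table.
- pad_spatula: Fixed white pad, 165 x 96 x 4 mm, on the wooden tool board, with the spatula's filled black silhouette (4 mm larger all round). Origin: underside, middle of the handle-side short edge; x along the pad to the head end, z up. Right on the silhouette, the spatula's origin is at x = 75, y = 0, z = 4 mm here, x axes the same way. Pad top is 12 mm above the table.
- pad_wrench_large: Fixed white pad, 165 x 96 x 4 mm, on the wooden tool board, with the large wrench's filled black silhouette (4 mm larger all round). Origin: underside, middle of the handle-side short edge; x along the pad to the head end, z up. Right on the silhouette, the large wrench's origin is at x = 82.5, y = 0, z = 4 mm here, x axes the same way. Pad top is 12 mm above the table.
- pad_wrench_small: Fixed white pad, 165 x 96 x 4 mm, on the wooden tool board, with the small wrench's filled black silhouette (4 mm larger all round). Origin: underside, middle of the handle-side short edge; x along the pad to the head end, z up. Right on the silhouette, the small wrench's origin is at x = 82.5, y = 0, z = 4 mm here, x axes the same way. Pad top is 12 mm above the table.
- bowl: Black rubber mixing bowl, 80 mm across the rim, 42 mm high, loose, standing among the tools; to be left alone. Origin: centre of its underside.
- offcut: White lump of set plaster, about 52 x 36 x 42 mm, loose, lying among the tools; to be left alone. Origin: centre of its underside.
Not all that is in view belongs to the job. What is shaped like the wrench_small but purple is not meant.

How it is judged:
By the outcome, as a careful person would: the job done as asked, in the order asked, and still so for the second after the job is handed in, with the robot touching nothing.
It also fails if it takes over 120 s, if anything falls off the work surface, if the arm or the gripper's body presses on something with over 40 N, if the wrist force passes 120 N, or if a joint passes its speed limit or range.

## Working session

There is one attempt and no reset: what is moved stays moved. The work goes in short steps, Python scripts to look and compute and a tool call to move; the robot and the scene stay as the last step left them, time stands still between calls to the robot, and variables do not carry over. Pictures are saved under pics/ and viewed, and the job is handed in when it is done.

Besides the shell and the picture viewer there is one more tool, called after ">>>" in YAML: its name, and indented under it one key for each argument. play_rows: Moves the arm, as the interface text tells. Its arguments: {"type":"object","properties":{"targets":{"type":"array","items":{"type":"array","items":{"type":"number"}}},"grip":{"type":"number"}},"required":["targets"]}

```bash
ls; mkdir -p pics; python3 - <<'E'
from station import manip
import cv2
print(manip.get_obs())
for n in("scene","top"):
    im=manip.snapshot(n); cv2.imwrite(f"pics/{n}0.png",im); print(n,manip.get_calibration(n))
E
```

```text
pics
{'clock': 0.0, 'joint_positions': array([ 1.04388795e+00,  8.79260999e-02,  1.37224932e+00, -1.66621682e-05,
        1.68361431e+00, -1.03123002e-01]), 'joint_velocities': array([-0.00080645,  0.00063663, -0.00031597, -0.00056575, -0.00211224,
       -0.00021241]), 'effort': array([-5.49281776e-04, -3.40175843e+01, -3.02426147e+01,  7.16982409e-02,
        3.27607873e-02, -1.10766680e-04]), 'eef_pos': array([0.2259066 , 0.50085196, 0.2043225 ]), 'eef_rot': array([-0.66057298, -3.07067732,  0.00328869]), 'wrist_force': array([-0.96198142, -0.32491027, -0.24207898]), 'torque': array([0.02692912, 0.02370763, 0.01558158]), 'finger_gap': 0.09399030275291657}
scene {'mtx': array([[454.333636  ,   0.        , 320.46762812],
       [  0.        , 454.333636  , 234.86437565],
       [  0.        ,   0.        ,   1.        ]]), 'k1': -0.07974251211427938, 'xyz': array([0.8662059 , 0.24505547, 0.86596827]), 'attitude': array([0.31660797, 0.74497729, 2.19815173])}
top {'mtx': array([[535.08224275,   0.        , 322.00489356],
       [  0.        , 535.08224275, 238.6944309 ],
       [  0.        ,   0.        ,   1.        ]]), 'k1': -0.049139532757954525, 'xyz': array([ 0.18903419, -0.17371773,  1.20510234]), 'attitude': array([ 0.14894189, -0.12785458, -1.55700019])}
```

View pics/scene0.png

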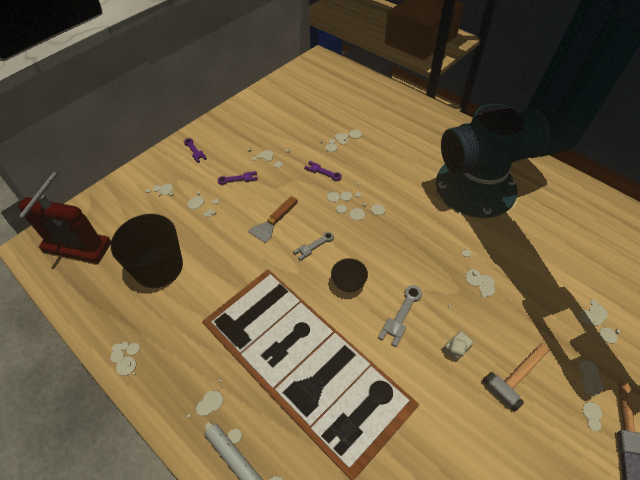

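View pics/top0.png

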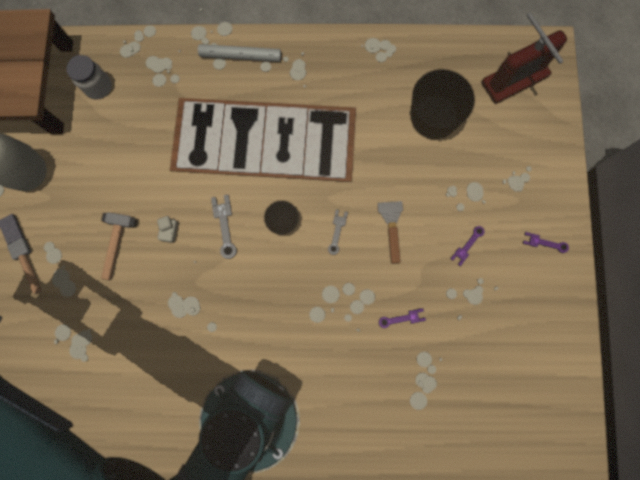

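```bash
cat > h.py <<'E'
import numpy as np,cv2
from scipy.spatial.transform import Rotation as R
from station import manip
C={n:manip.get_calibration(n) for n in("scene","top")}
def rt(n):
    c=C[n]; Rw=R.from_rotvec(c["attitude"]).as_matrix()
    Rc=np.diag([1,-1,-1])@Rw.T
    return Rc,-Rc@c["xyz"]
def proj(n,P):
    Rc,t=rt(n); d=np.array([C[n]["k1"],0,0,0,0.])
    return cv2.projectPoints(np.asarray(P,float).reshape(-1,1,3),cv2.Rodrigues(Rc)[0],t,C[n]["mtx"],d)[0].reshape(-1,2)
def unproj(n,uv,z):
    Rc,t=rt(n); d=np.array([C[n]["k1"],0,0,0,0.])
    p=cv2.undistortPoints(np.asarray(uv,float).reshape(-1,1,2),C[n]["mtx"],d).reshape(-1,2)
    r=np.c_[p,np.ones(len(p))]@Rc; o=C[n]["xyz"]
    return o+r*((z-o[2])/r[:,2])[:,None]
def crop(im,x0,y0,w,h,s,name):
    cv2.imwrite(name,cv2.resize(im[y0:y0+h,x0:x0+w],None,fx=s,fy=s,interpolation=cv2.INTER_CUBIC))
E
python3 - <<'E'
from h import *
im=cv2.imread("pics/top0.png")
crop(im,85,180,130,110,6,"pics/c1.png");crop(im,200,180,210,100,3.8,"pics/c2.png");crop(im,165,90,200,100,4,"pics/c3.png")
for n,pts in {"top":[(179,100),(355,107),(351,181),(170,170)],"scene":[(351,478),(205,322),(267,270),(417,404)]}.items(): print(np.round(unproj(n,pts,0.008),3))
print(np.round(unproj("top",[(103,218),(137,221),(119,218),(108,278)],0.02),3))
print(np.round(unproj("top",[(2,220),(25,255),(14,238),(38,295)],0.02),3))
E
```

```text
[[ 0.739  0.192  0.008]
 [ 0.722 -0.232  0.008]
 [ 0.539 -0.222  0.008]
 [ 0.563  0.202  0.008]]
[[ 0.744  0.192  0.008]
 [ 0.719 -0.225  0.008]
 [ 0.542 -0.22   0.008]
 [ 0.566  0.203  0.008]]
[[0.444 0.347 0.02 ]
 [0.438 0.267 0.02 ]
 [0.445 0.309 0.02 ]
 [0.307 0.324 0.02 ]]
[[0.438 0.588 0.02 ]
 [0.357 0.523 0.02 ]
 [0.396 0.554 0.02 ]
 [0.266 0.483 0.02 ]]
```

View pics/c1.png

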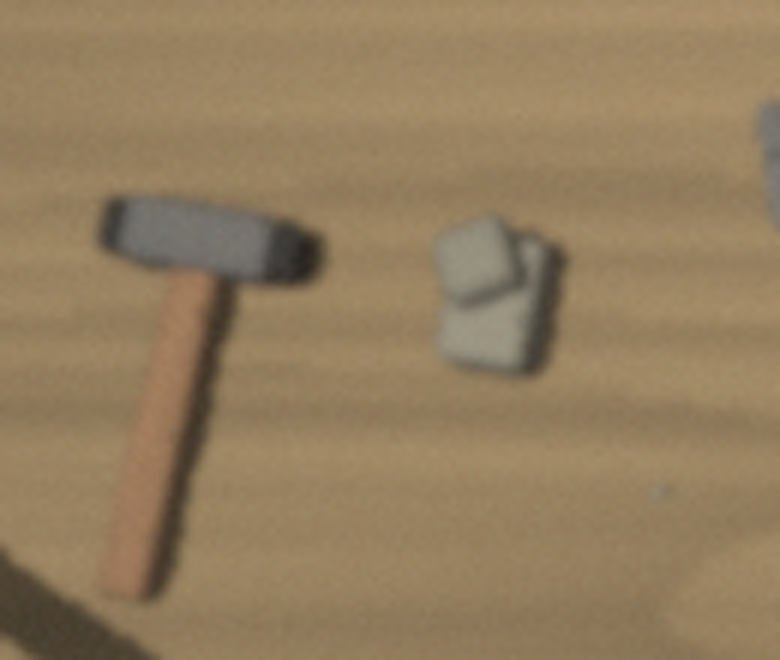

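View pics/c2.png

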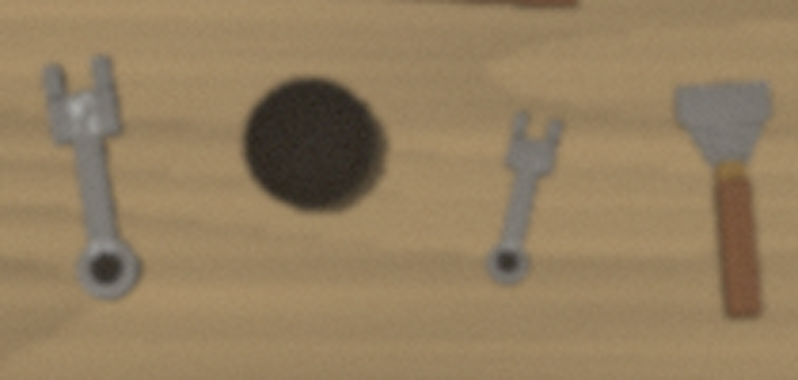

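View pics/c3.png

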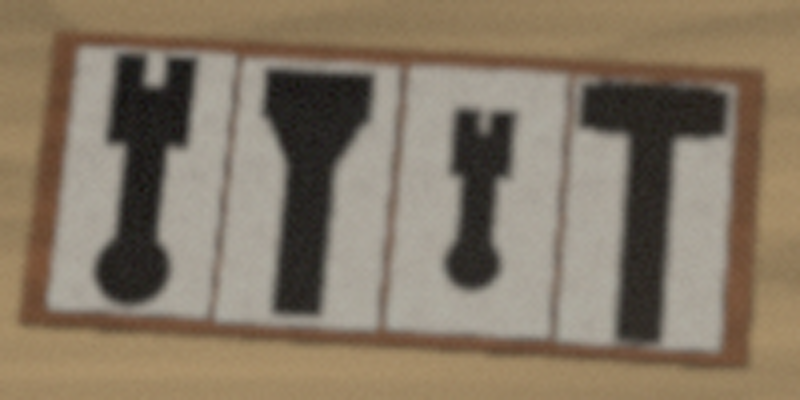

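```bash
cat > fit.py <<'E'
from h import *
from scipy.optimize import minimize
def rect(x0,x1,w): return [(x0,-w/2),(x1,-w/2),(x1,w/2),(x0,w/2)]
def disc(x,r): return [(x+r*np.cos(a),r*np.sin(a)) for a in np.linspace(0,2*np.pi,40,endpoint=False)]
def wrench(L,sw,hw,rw):
    k=hw/42; return [rect(-L/2+rw/2,L/2-40*k,sw),disc(-L/2+rw/2,rw/2),rect(L/2-50*k,L/2-25*k,hw),
      [(L/2-25*k,-hw/2),(L/2,-hw/2),(L/2,-hw/2+10*k),(L/2-25*k,-hw/2+10*k)],[(L/2-25*k,hw/2),(L/2,hw/2),(L/2,hw/2-10*k),(L/2-25*k,hw/2-10*k)]]
T={"hammer":[(rect(-110,17,20),20),(rect(17,43,80),26)],
"spatula":[(rect(-65,19,22),16),(rect(19,30,18),14),([(30,-10),(55,-29),(80,-29),(80,29),(55,29),(30,10)],4)],
"wrench_large":[(p,9) for p in wrench(150,18,42,38)],"wrench_small":[(p,9) for p in wrench(105,14,29,26)]}
S=8
def render(n,name,pose,box,grow=0,z0=0.,flat=False):
    x,y,th=pose; c,s=np.cos(th),np.sin(th); x0,y0,w,h=box
    m=np.zeros((h*S,w*S),np.uint8)
    for poly,ht in T[name]:
        q=np.array(poly,float)
        zs=[z0] if flat else [z0, z0+ht/1000]
        pts=[]
        for z in zs:
            P=np.c_[x+(c*q[:,0]-s*q[:,1])/1000,y+(s*q[:,0]+c*q[:,1])/1000,np.full(len(q),z)]
            pts.append(proj(n,P))
        hull=[pts[0]] if flat else [cv2.convexHull(np.vstack(pts).astype(np.float32)).reshape(-1,2)]
        for p in hull: cv2.fillPoly(m,[np.round((p-[x0,y0]+.5)*S*16-8).astype(np.int32)],255,shift=4)
    if grow:
        pass
    m=cv2.GaussianBlur(cv2.resize(m.astype(np.float32)/255,(w,h),interpolation=cv2.INTER_AREA),(0,0),0.8)
    return m
def feat(im,box,sil=False,name=""):
    x0,y0,w,h=box; I=im[y0:y0+h,x0:x0+w].astype(np.float32)/255
    lab=cv2.cvtColor(I,cv2.COLOR_BGR2LAB)
    if sil: return -lab[...,0]
    b,g,r=I[...,0],I[...,1],I[...,2]
    ch=np.dstack([b,g,r])/(I.sum(2,keepdims=True)+.05)
    bg=np.median(ch.reshape(-1,3),0)
    return np.linalg.norm(ch-bg,axis=2)
def fit(n,im,name,guess,z0=0.,rng=.11):
    P=proj(n,[[guess[0]+a,guess[1]+b,z0] for a in(-rng,rng) for b in(-rng,rng)])
    lo=np.maximum(np.floor(P.min(0)),0).astype(int); hi=np.minimum(np.ceil(P.max(0)),[639,479]).astype(int)
    x,y,th=guess; c,s=np.cos(th),np.sin(th)
    pts=np.vstack([np.array(p) for p,_ in T[name]])/1000
    Q=proj(n,np.c_[x+c*pts[:,0]-s*pts[:,1],y+s*pts[:,0]+c*pts[:,1],np.full(len(pts),z0)])
    lo=np.floor(Q.min(0)-9).astype(int);hi=np.ceil(Q.max(0)+9).astype(int)
    lo=np.maximum(lo,0);hi=np.minimum(hi,[639,479]); box=(*lo,*(hi-lo)); 
    F=feat(im,box); f=cv2.GaussianBlur(F,(0,0),.6); f=f-f.mean()
    def cost(v):
        m=render(n,name,(guess[0]+v[0]/1000,guess[1]+v[1]/1000,guess[2]+v[2]/100),box,z0=z0)
        m=m-m.mean(); return -(m*f).sum()/np.sqrt((m*m).sum()*(f*f).sum()+1e-9)
    best=None
    for st in ([0,0,0],):
        r=minimize(cost,st,method="Nelder-Mead",options=dict(initial_simplex=[[0,0,0],[6,0,0],[0,6,0],[0,0,8]],xatol=.05,fatol=1e-5,maxiter=300))
    v=r.x; return np.array([guess[0]+v[0]/1000,guess[1]+v[1]/1000,guess[2]+v[2]/100]),-r.fun
def outline(n,im,name,pose,z0=0.):
    h,w=im.shape[:2]
    m=render(n,name,pose,(0,0,w,h),z0=z0)
    big=cv2.resize(im,None,fx=3,fy=3,interpolation=cv2.INTER_CUBIC); M=(cv2.resize(m,None,fx=3,fy=3)>.5).astype(np.uint8)
    cs,_=cv2.findContours(M,cv2.RETR_LIST,cv2.CHAIN_APPROX_NONE); cv2.drawContours(big,cs,-1,(0,255,0),1); return big
E
cat > go1.py <<'E'
from fit import *
ims={n:cv2.imread(f"pics/{n}0.png") for n in C}
def est(n,tail,head,z=.01):
    a=unproj(n,[tail,head],z); d=a[1]-a[0]; return a,np.arctan2(d[1],d[0])
g={}
for nm,t,hd,fr in [("hammer",(107,278),(119,214),110/153),("spatula",(395,263),(390,202),65/145),("wrench_large",(229,258),(221,196),.5),("wrench_small",(333,254),(341,210),.5)]:
    a,th=est("top",t,hd); p=a[0]+(a[1]-a[0])*fr; g[nm]=(p[0],p[1],th)
for nm in g:
    for n in C:
        p,s=fit(n,ims[n],nm,g[nm]); print(nm,n,np.round(p[:2]*1000,1),np.round(np.degrees(p[2]),2),round(s,3))
        ims.setdefault(n+"o",[]).append((nm,p))
big=None
for n in C:
    b=cv2.resize(ims[n],None,fx=3,fy=3,interpolation=cv2.INTER_CUBIC)
    for nm,p in ims[n+"o"]:
        o=outline(n,ims[n],nm,p); mk=(o!=cv2.resize(ims[n],None,fx=3,fy=3,interpolation=cv2.INTER_CUBIC)).any(2); b[mk]=o[mk]
    cv2.imwrite(f"pics/o_{n}.png",b)
b=cv2.imread("pics/o_top.png");cv2.imwrite("pics/o1.png",b[540:860,290:690]);cv2.imwrite("pics/o1b.png",cv2.resize(b[570:820,600:1230],None,fx=1.25,fy=1.25))
b=cv2.imread("pics/o_scene.png");cv2.imwrite("pics/o2.png",cv2.resize(b[560:1260,720:1680],(800,583)))
E
python3 go1.py
```

```text
hammer scene [412.  317.6] -8.74 0.852
hammer top [413.1 315.1] -9.15 0.782
spatula scene [ 412.1 -317.4] 5.16 0.882
spatula top [ 413.4 -317.2] 4.34 0.942
wrench_large scene [428.9  69.5] 11.08 0.974
wrench_large top [430.1  68.7] 11.19 0.979
wrench_small scene [ 417.6 -189.7] -11.71 0.934
wrench_small top [ 419.3 -189.9] -11.67 0.989
```

View pics/o1.png

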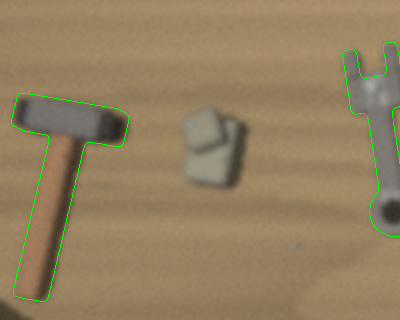

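View pics/o2.png

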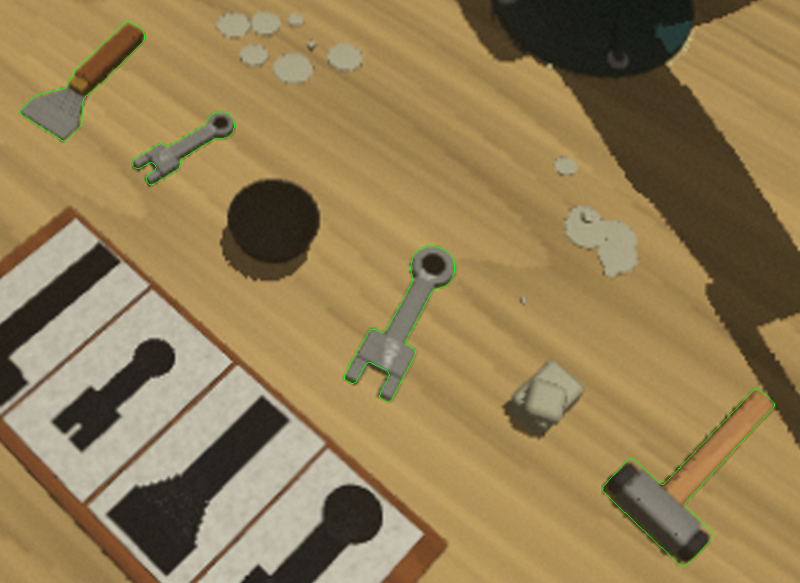

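View pics/o1b.png

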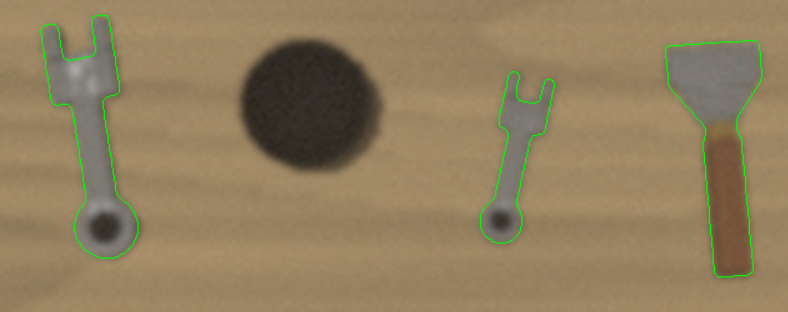

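```bash
cat > pads.py <<'E'
from fit import *
from scipy.optimize import minimize
ims={n:cv2.imread(f"pics/{n}0.png") for n in C}
# warp board region to metric 0.5mm raster at z=.012
for n in C:
    xs=np.arange(.52,.76,.0005); ys=np.arange(-.25,.22,.0005)
    X,Y=np.meshgrid(xs,ys,indexing="ij")
    uv=proj(n,np.c_[X.ravel(),Y.ravel(),np.full(X.size,.012)]).astype(np.float32)
    W=cv2.remap(ims[n],uv[:,0].reshape(X.shape),uv[:,1].reshape(X.shape),cv2.INTER_LINEAR)
    # head up: flip both to view as (x up, y left)
    hsv=cv2.cvtColor(W,cv2.COLOR_BGR2HSV).astype(int)
    V=hsv[...,2]; wh=((W.min(2)>105 if n=="top" else W.min(2)>120)).astype(np.uint8)
    cv2.imwrite(f"pics/w_{n}.png",np.hstack([W,]) [::-1,::-1])
    k,l,st,ce=cv2.connectedComponentsWithStats(cv2.morphologyEx(wh,cv2.MORPH_OPEN,np.ones((3,3))))
    for i in range(1,k):
        if st[i,4]<9000: continue
        pts=np.argwhere(l==i).astype(np.float32)
        (cx,cy),(w,h),a=cv2.minAreaRect(pts)
        box=cv2.boxPoints(((cx,cy),(w,h),a))
        e=[box[(j+1)%4]-box[j] for j in range(4)]; L=max(e,key=lambda v:np.hypot(*v)+ (v[0]>0)*.01); L=L if L[0]>0 else -L
        th=np.degrees(np.arctan2(L[1],L[0])); 
        print(n,"pad c",np.round([520+cx*.5,-250+cy*.5],1),"size",np.round(sorted([w*.5,h*.5]),1),"th",round(th,2))
        # silhouette: dark within pad
        m=np.zeros(l.shape,np.uint8); cv2.fillConvexPoly(m,np.int32(cv2.boxPoints(((cx,cy),(w-8,h-8),a))[:,::-1]),1)
        g=W.max(2).astype(float); d=(m>0)&(g<90)
        dp=np.argwhere(d).astype(np.float32); r=cv2.minAreaRect(dp)
        mu,ev=cv2.PCACompute(dp,mean=None); ev=ev[0]*np.sign(ev[0][0])
        print("    sil rect c",np.round([520+r[0][0]*.5,-250+r[0][1]*.5],1),np.round(np.array(r[1])*.5,1),"pca th",round(np.degrees(np.arctan2(ev[1],ev[0])),2),"mean",np.round([520+mu[0,0]*.5,-250+mu[0,1]*.5],1))
E
python3 pads.py
```

```text
scene pad c [ 613.2 -193.5] size [ 33.1 132.4] th -2.98
    sil rect c [ 677.1 -191.5] [18.   1.4] pca th 87.27 mean [ 677.2 -190.8]
scene pad c [ 632.6 -132.3] size [ 34.  164.2] th -3.06
    sil rect c [ 695.5 -137.5] [27.7 33.4] pca th -1.28 mean [ 695.6 -138.1]
scene pad c [637.7 -63.6] size [ 95.8 164.5] th -3.09
    sil rect c [637.3 -64.2] [ 35.9 111.7] pca th -3.23 mean [640.4 -64.2]
scene pad c [642.2  36.3] size [ 95.8 164.3] th -3.09
    sil rect c [642.   36.6] [ 65.1 152.1] pca th -3.13 mean [655.9  35.5]
scene pad c [649.6 135.4] size [ 95.6 164.4] th -3.15
    sil rect c [649.6 134.7] [ 50.  156.8] pca th -3.31 mean [654.2 134.9]
top pad c [ 619.8 -194.8] size [ 37.2 148.7] th -4.23
    sil rect c [ 685.5 -196.2] [26.5 15. ] pca th -88.14 mean [ 685.4 -195.6]
top pad c [641.6  15.5] size [167.9 334.8] th 86.72
    sil rect c [643.4   3.6] [308.5 154.9] pca th -87.16 mean [655.8  41. ]
```

```bash
python3 -c "
import cv2,numpy as np
a=cv2.imread('pics/w_top.png');b=cv2.imread('pics/w_scene.png');c=np.vstack([a,b]);print(c.shape);cv2.imwrite('pics/w.png',cv2.resize(c,None,fx=.6,fy=.6,interpolation=cv2.INTER_AREA))"
```

```text
(960, 940, 3)
```

View pics/w.png

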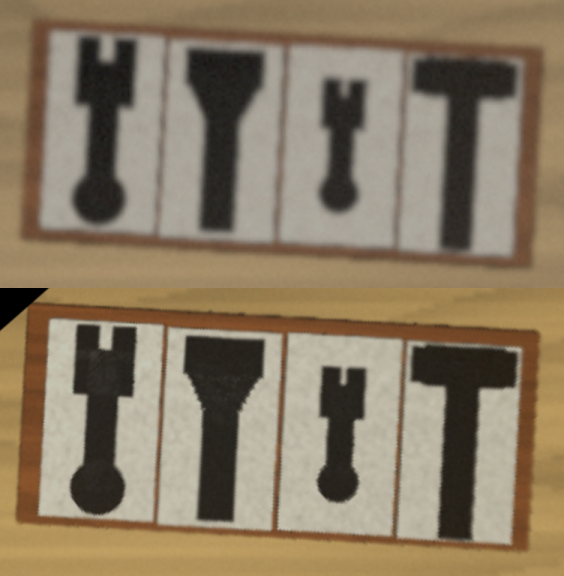

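```bash
cat > pads2.py <<'E'
from fit import *
import fit as F
ims={n:cv2.imread(f"pics/{n}0.png") for n in C}
def board(p):  # x,y,th,pitch in mm units
    T["b"]=[([(-82.5,(k)*p-48),(82.5,k*p-48),(82.5,k*p+48),(-82.5,k*p+48)],0) for k in(-1.5,-.5,.5,1.5)]
for n in C:
    P=proj(n,[[a,b,.012] for a in(.52,.76) for b in(-.26,.22)]);lo=np.maximum(np.floor(P.min(0)),0).astype(int);hi=np.minimum(np.ceil(P.max(0)),[639,479]).astype(int);box=(*lo,*(hi-lo))
    I=ims[n][lo[1]:hi[1],lo[0]:hi[0]].astype(np.float32); f=-(I.max(2)-I.min(2)); f-=f.mean()
    def cost(v):
        board(99.5+v[3]); m=render(n,"b",(.640+v[0]/1000,-.0137+v[1]/1000,np.radians(-3.1)+v[2]/300),box,z0=.012,flat=True)
        m=m-m.mean(); return -(m*f).sum()/np.sqrt((m*m).sum()*(f*f).sum())
    r=minimize(cost,[0]*4,method="Nelder-Mead",options=dict(initial_simplex=np.vstack([np.zeros(4),np.diag([3,3,3,1.])]),maxiter=400,xatol=.02,fatol=1e-6))
    v=r.x; th=np.radians(-3.1)+v[2]/300; c=np.array([640+v[0],-13.7+v[1]]); u=np.array([np.cos(th),np.sin(th)]);w=np.array([-u[1],u[0]])
    print(n,np.round(c,1),round(np.degrees(th),2),round(99.5+v[3],2),-r.fun)
    for k,nm,o in[(1.5,"wrench_large",82.5),(.5,"spatula",75),(-.5,"wrench_small",82.5),(-1.5,"hammer",116)]:
        print("  target",nm,np.round(c+w*k*(99.5+v[3])+u*(o-82.5),1))
E
python3 pads2.py
```

```text
scene [640.5 -13.2] -3.41 99.54 0.8391502499580383
  target wrench_large [649.4 135.9]
  target spatula [636.   36.9]
  target wrench_small [637.5 -62.9]
  target hammer [ 665.1 -164.2]
top [639.3 -15.4] -3.51 99.19 0.9763041734695435
  target wrench_large [648.4 133.1]
  target spatula [634.8  34.6]
  target wrench_small [636.2 -64.9]
  target hammer [ 663.6 -166. ]
```

```bash
cat > plan.py <<'E'
import sys
from h import *
# usage: plan.py x y z yawdeg(mod180) nrows  [x y z yaw n ...]  mm ; starts from measured pose
o=manip.get_obs(); p=o["eef_pos"]*1000; Rm=R.from_rotvec(o["eef_rot"])
xa=Rm.as_matrix()[:,0]; yaw0=np.degrees(np.arctan2(xa[1],xa[0]))
print("t",round(o["clock"],2),"p",np.round(p,1),"yaw",round(yaw0,2),"tilt z",np.round(Rm.as_matrix()[:,2],4),"F",np.round(o["wrist_force"],1),"gap",round(o["finger_gap"]*1000,1))
a=list(map(float,sys.argv[1:])); rows=[]
def down(y): # tool x at yaw y, z down
    c,s=np.cos(np.radians(y)),np.sin(np.radians(y)); return R.from_matrix(np.array([[c,s,0],[s,-c,0],[0,0,-1.]]))
for i in range(0,len(a),5):
    x,y,z,yw,n=a[i:i+5]; n=int(n); tgt=np.array([x,y,z])
    yaw1=yw+180*np.round((yaw0-yw)/180); Rt=down(yaw1)
    s=np.arange(1,n+1)/n; s=3*s**2-2*s**3 if n>3 else s
    p0,R0=p.copy(),Rm; dr=(R0.inv()*Rt).as_rotvec(); prev=0
    for k in range(n):
        f=s[k]; pn=p0+(tgt-p0)*f; Rn=R0*R.from_rotvec(dr*f)
        d=Rm.inv().apply(pn-p); r=np.degrees((Rm.inv()*Rn).as_rotvec()); 
        rows.append([*np.round(d,1),*np.round(r,1)]); 
        # track rounded
        p=p+Rm.apply(rows[-1][:3]); Rm=Rm*R.from_rotvec(np.radians(rows[-1][3:]))
    yaw0=yaw1
print("end",np.round(p,1),"maxstep",max(np.linalg.norm(r[:3]) for r in rows))
for i in range(0,len(rows),8):
    b=rows[i:i+8]; b+= [[0]*6]*(8-len(b)); print("["+",".join("["+",".join("%g"%(v+0.) for v in r)+"]" for r in b)+"]")
E
python3 plan.py 412.5 316.3 90 -9 16 412.5 316.3 3 -9 8
```

```text
t 0.1 p [225.9 500.9 204.4] yaw 155.72 tilt z [-0.001  -0.0017 -1.    ] F [-0.6 -0.2 -0.2] gap 94.0
end [412.6 316.3   3. ] maxstep 26.74883175019051
[[-2.8,-1,1.3,0,0,-0.2],[-7.8,-3,3.6,0,0,-0.5],[-12,-4.6,5.7,0,0,-0.7],[-15.6,-6.2,7.3,0,0,-1],[-18.3,-7.7,8.7,0,0,-1.1],[-20.3,-9,9.6,0,0,-1.3],[-21.5,-10.1,10.4,0,0,-1.4],[-21.8,-10.9,10.7,-0.1,0,-1.4]]
[[-21.7,-11.5,10.6,0,0,-1.5],[-20.6,-11.7,10.4,0,0,-1.3],[-19,-11.4,9.6,0,0,-1.3],[-16.9,-10.5,8.7,0,0,-1.2],[-14,-9.2,7.3,0,0,-1],[-10.7,-7.3,5.6,0,0,-0.7],[-6.8,-4.8,3.7,0,0,-0.5],[-2.4,-1.7,1.3,0,0,-0.2]]
[[0,0,3.7,0,0,0],[0,0,9.9,0,0,0],[0,0,13.9,0,0,0],[0,0,16,0,0,0],[0,0,15.9,0,0,0],[0,0,14,0,0,0],[0,0,9.8,0,0,0],[-0.1,0,3.8,0,0,0]]
```

>>> play_rows:
  targets:
    - [-2.8,-1,1.3,0,0,-0.2]
    - [-7.8,-3,3.6,0,0,-0.5]
    - [-12,-4.6,5.7,0,0,-0.7]
    - [-15.6,-6.2,7.3,0,0,-1]
    - [-18.3,-7.7,8.7,0,0,-1.1]
    - [-20.3,-9,9.6,0,0,-1.3]
    - [-21.5,-10.1,10.4,0,0,-1.4]
    - [-21.8,-10.9,10.7,-0.1,0,-1.4]
  grip: 50

```text
clock: 0.77
eef_pos: [0.3203, 0.4078, 0.1474]
eef_rot: [0.453, 3.108, 0.002]
wrist_force: [0.1, 0.7, -0.3]
finger_gap: 0.0502
```

>>> play_rows:
  targets:
    - [-21.7,-11.5,10.6,0,0,-1.5]
    - [-20.6,-11.7,10.4,0,0,-1.3]
    - [-19,-11.4,9.6,0,0,-1.3]
    - [-16.9,-10.5,8.7,0,0,-1.2]
    - [-14,-9.2,7.3,0,0,-1]
    - [-10.7,-7.3,5.6,0,0,-0.7]
    - [-6.8,-4.8,3.7,0,0,-0.5]
    - [-2.4,-1.7,1.3,0,0,-0.2]

```text
clock: 1.43
eef_pos: [0.4132, 0.3153, 0.0898]
eef_rot: [-0.248, -3.131, -0.001]
wrist_force: [0.4, -0.0, 0.2]
finger_gap: 0.0497
```

```bash
python3 plan.py 412.5 316.3 3 -9 8
```

```text
t 1.43 p [413.2 315.3  89.8] yaw 170.94 tilt z [-8.e-04  4.e-04 -1.e+00] F [ 0.4 -0.   0.2] gap 49.7
end [412.5 316.3   3. ] maxstep 15.901572249309186
[[0,0,3.7,0,0,0],[0.1,0.1,9.9,0,0,0],[0.2,0.2,13.9,0,0,0],[0.1,0.1,15.9,0,0,0],[0.1,0.2,15.9,0,0,0],[0.2,0.1,13.9,0,0,-0.1],[0.1,0.1,9.9,0,0,0],[0,0,3.7,0,0,0]]
```

>>> play_rows:
  targets:
    - [0,0,3.7,0,0,0]
    - [0.1,0.1,9.9,0,0,0]
    - [0.2,0.2,13.9,0,0,0]
    - [0.1,0.1,15.9,0,0,0]
    - [0.1,0.2,15.9,0,0,0]
    - [0.2,0.1,13.9,0,0,-0.1]
    - [0.1,0.1,9.9,0,0,0]
    - [0,0,3.7,0,0,0]

```text
clock: 2.1
eef_pos: [0.4104, 0.3179, 0.0019]
eef_rot: [-0.241, -3.13, 0.0]
wrist_force: [0.3, -0.5, -0.7]
finger_gap: 0.0502
```

>>> play_rows:
  targets:
    - [0,0,0,0,0,0]
    - [0,0,0,0,0,0]
    - [0,0,0,0,0,0]
    - [0,0,0,0,0,0]
    - [0,0,0,0,0,0]
    - [0,0,0,0,0,0]
    - [0,0,0,0,0,0]
    - [0,0,0,0,0,0]
  grip: 0

```text
clock: 2.77
eef_pos: [0.4128, 0.3182, 0.005]
eef_rot: [0.243, 3.13, 0.004]
wrist_force: [-0.3, -1.2, 4.9]
finger_gap: 0.0199
```

```bash
python3 plan.py 412.5 316.3 80 -9 8;python3 - <<'E'
from h import *
cv2.imwrite("pics/s1.png",manip.snapshot("scene"))
E
```

```text
t 2.77 p [412.8 318.2   5. ] yaw 171.11 tilt z [ 0.0019  0.0023 -1.    ] F [-0.3 -1.2  4.9] gap 19.9
end [412.5 316.3  80. ] maxstep 13.803622712896786
[[0,-0.1,-3.2,0,0,0],[0,-0.2,-8.5,0,0,0],[0,-0.3,-12,0,0,0],[0,-0.3,-13.8,0.1,0,0.1],[-0.1,-0.3,-13.8,0,0.1,0],[0,-0.3,-12,0,0,0],[0.1,-0.2,-8.5,0,0,0],[0,-0.1,-3.2,0,0,0]]
```

View pics/s1.png

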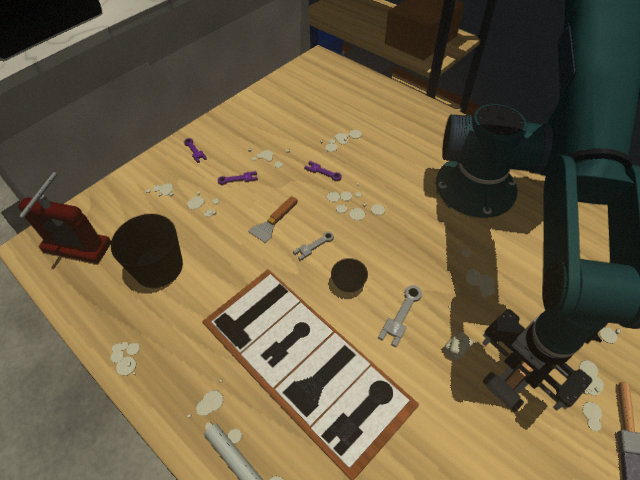

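>>> play_rows:
  targets:
    - [0,0,-3.2,0,0,0]
    - [0,0,-8.5,0,0,0]
    - [0,0,-12,0,0,0]
    - [0,0,-14,0,0,0]
    - [0,0,-14,0,0,0]
    - [0,0,-12,0,0,0]
    - [0,0,-8.5,0,0,0]
    - [0,0,-4,0,0,0]

```text
clock: 3.48
eef_pos: [0.4129, 0.3184, 0.0823]
eef_rot: [0.243, 3.129, 0.005]
wrist_force: [0.2, -0.6, -3.7]
finger_gap: 0.0195
```

```bash
python3 - <<'E'
from h import *
for i in range(6):
    o=manip.get_obs();print(o["clock"],np.round(o["eef_pos"]*1000,2),np.round(o["eef_rot"],3),np.round(o["wrist_force"],1),o["finger_gap"])
    if i<5: im=manip.snapshot("scene")
cv2.imwrite("pics/s2.png",im[230:480,380:640])
E
```

```text
3.4833 [412.93 318.4   82.3 ] [0.243 3.129 0.005] [ 0.2 -0.6 -3.7] 0.019540126496631838
3.5333 [413.04 318.46  82.38] [0.243 3.129 0.006] [-0.6  0.  -1.8] 0.019862121576347497
3.5833 [412.67 318.22  81.32] [0.243 3.13  0.005] [ 0.7 -0.3 -1.8] 0.019572991759157544
3.6333 [412.12 317.87  80.29] [2.430e-01 3.132e+00 3.000e-03] [ 0.5 -0.2 -3.1] 0.0195657804176791
3.6833 [411.79 317.65  79.68] [-2.430e-01 -3.132e+00 -2.000e-03] [-0.3 -1.  -2.4] 0.019623312457771463
3.7333 [411.6  317.53  79.33] [-2.430e-01 -3.131e+00 -1.000e-03] [ 0.1 -0.4 -3.1] 0.019631501432235222
```

View pics/s2.png

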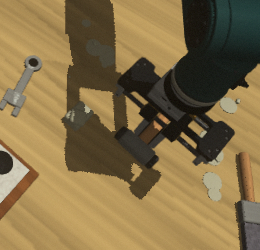

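```bash
python3 plan.py 663.5 -165 85 -3.4 24
```

```text
t 3.73 p [411.6 317.5  79.3] yaw 171.12 tilt z [-1.1e-03  8.0e-04 -1.0e+00] F [ 0.1 -0.4 -3.1] gap 19.6
end [ 663.5 -165.    85. ] maxstep 33.9490795162402
[[-1.6,-2.2,0,0,0,0],[-4.8,-6.4,-0.1,0,0,-0.1],[-7.5,-10.2,-0.2,0,0,-0.1],[-10,-13.7,-0.2,0,0,-0.2],[-12.2,-16.7,-0.2,0,0,-0.2],[-14,-19.5,-0.3,0,0,-0.3],[-15.7,-21.8,-0.3,0,0,-0.2],[-16.9,-23.9,-0.3,0,0,-0.3]]
[[-17.8,-25.4,-0.4,0,0,-0.3],[-18.6,-26.8,-0.4,0,0,-0.4],[-18.8,-27.6,-0.4,0,0,-0.3],[-19,-28.1,-0.4,0,0,-0.3],[-18.9,-28.2,-0.3,0,0,-0.4],[-18.4,-28,-0.4,0,0,-0.3],[-17.7,-27.3,-0.4,0,0,-0.3],[-16.9,-26.1,-0.4,0,0,-0.4]]
[[-15.6,-24.7,-0.3,0,-0.1,-0.3],[-14.2,-22.8,-0.3,0,0,-0.2],[-12.7,-20.4,-0.3,0,0,-0.3],[-10.9,-17.6,-0.2,0,0,-0.2],[-8.8,-14.5,-0.2,0,0,-0.1],[-6.5,-10.8,-0.1,0,0,-0.2],[-4.1,-6.8,-0.1,0,0,-0.1],[-1.5,-2.4,0,0,0,0]]
```

>>> play_rows:
  targets:
    - [-1.6,-2.2,0,0,0,0]
    - [-4.8,-6.4,-0.1,0,0,-0.1]
    - [-7.5,-10.2,-0.2,0,0,-0.1]
    - [-10,-13.7,-0.2,0,0,-0.2]
    - [-12.2,-16.7,-0.2,0,0,-0.2]
    - [-14,-19.5,-0.3,0,0,-0.3]
    - [-15.7,-21.8,-0.3,0,0,-0.2]
    - [-16.9,-23.9,-0.3,0,0,-0.3]

```text
clock: 4.4
eef_pos: [0.4777, 0.1914, 0.0813]
eef_rot: [-0.203, -3.135, -0.002]
wrist_force: [1.3, 0.5, -2.6]
finger_gap: 0.0199
```

>>> play_rows:
  targets:
    - [-17.8,-25.4,-0.4,0,0,-0.3]
    - [-18.6,-26.8,-0.4,0,0,-0.4]
    - [-18.8,-27.6,-0.4,0,0,-0.3]
    - [-19,-28.1,-0.4,0,0,-0.3]
    - [-18.9,-28.2,-0.3,0,0,-0.4]
    - [-18.4,-28,-0.4,0,0,-0.3]
    - [-17.7,-27.3,-0.4,0,0,-0.3]
    - [-16.9,-26.1,-0.4,0,0,-0.4]

```text
clock: 5.07
eef_pos: [0.599, -0.0422, 0.0838]
eef_rot: [-0.132, -3.138, -0.002]
wrist_force: [0.2, 1.2, -2.5]
finger_gap: 0.0201
```

>>> play_rows:
  targets:
    - [-15.6,-24.7,-0.3,0,-0.1,-0.3]
    - [-14.2,-22.8,-0.3,0,0,-0.2]
    - [-12.7,-20.4,-0.3,0,0,-0.3]
    - [-10.9,-17.6,-0.2,0,0,-0.2]
    - [-8.8,-14.5,-0.2,0,0,-0.1]
    - [-6.5,-10.8,-0.1,0,0,-0.2]
    - [-4.1,-6.8,-0.1,0,0,-0.1]
    - [-1.5,-2.4,0,0,0,0]

```text
clock: 5.73
eef_pos: [0.6641, -0.166, 0.0852]
eef_rot: [0.095, 3.139, 0.003]
wrist_force: [-0.1, 0.2, -2.1]
finger_gap: 0.0196
```

```bash
python3 - <<'E'
from h import *
for i in range(6): im=manip.snapshot("scene")
im2=manip.snapshot("top")
cv2.imwrite("pics/s3.png",np.hstack([im[200:480,150:450],im2[60:340,200:420]]));cv2.imwrite("pics/st.png",im2);cv2.imwrite("pics/ss.png",im)
E
python3 plan.py 663.5 -165 15 -3.4 16
```

```text
t 6.08 p [ 664.  -163.7   86.1] yaw 176.68 tilt z [ 0.0023  0.0018 -1.    ] F [-0.9 -0.1 -1.1] gap 20.0
end [ 663.5 -165.    15. ] maxstep 6.701492371106603
[[0,0,0.8,0,0,0],[0,-0.1,2.3,0,0,0],[0.1,0,3.5,0,0,0],[0,-0.1,4.5,0,0,0],[0,-0.1,5.4,0,0,0],[0.1,-0.2,6,0,0,0],[0,-0.1,6.4,0,0.1,0],[0.1,-0.1,6.7,0.1,0,0]]
[[0,-0.2,6.6,0,0,0],[0,-0.1,6.4,0,0,0.1],[0.1,-0.1,6,0,0,0],[0,-0.1,5.4,0,0,0],[0,-0.1,4.6,0,0,0],[0.1,-0.1,3.5,0,0,0],[0,0,2.2,0,0,0],[0,0,0.8,0,0,0]]
```

View pics/s3.png

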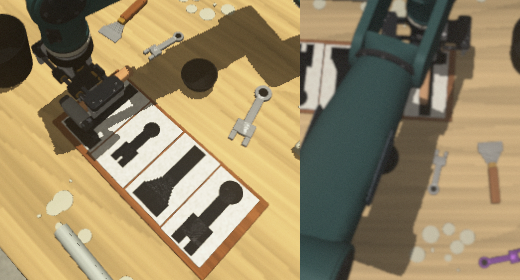

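>>> play_rows:
  targets:
    - [0,0,2,0,0,0]
    - [0,0,5,0,0,0]
    - [0,0,8,0,0,0]
    - [0,0,10,0,0,0]
    - [0,0,10,0,0,0]
    - [0,0,10,0,0,0]
    - [0,0,7,0,0,0]
    - [0,0,4,0,0,0]

```text
clock: 6.75
eef_pos: [0.6631, -0.1642, 0.0274]
eef_rot: [-0.093, -3.139, -0.004]
wrist_force: [0.2, 0.0, -1.6]
finger_gap: 0.0193
```

>>> play_rows:
  targets:
    - [0,0,2,0,0,0]
    - [0,0,2,0,0,0]
    - [0,0,2,0,0,0]
    - [0,0,2,0,0,0]
    - [0,0,2,0,0,0]
    - [0,0,2,0,0,0]
    - [0,0,1.5,0,0,0]
    - [0,0,0.5,0,0,0]

```text
clock: 7.42
eef_pos: [0.6645, -0.1646, 0.0171]
eef_rot: [0.093, 3.137, 0.002]
wrist_force: [-1.6, 0.9, 3.5]
finger_gap: 0.02
```

```bash
python3 - <<'E'
from h import *
for i in range(8):
    im=manip.snapshot("scene"); o=manip.get_obs();print(o["clock"],np.round(o["eef_pos"]*1000,2),np.round(o["wrist_force"],1))
cv2.imwrite("pics/s4.png",cv2.resize(im[230:430,180:380],None,fx=3,fy=3))
E
```

```text
7.4667 [ 664.49 -164.61   17.06] [-2.4  0.3  1.7]
7.5167 [ 664.49 -164.59   17.05] [-2.   1.   2.8]
7.5667 [ 664.51 -164.59   17.12] [-3.   0.2  3.5]
7.6167 [ 664.51 -164.58   17.07] [-2.2  1.1  4.8]
7.6667 [ 664.52 -164.62   17.05] [-3.9  0.4  5.2]
7.7167 [ 664.53 -164.56   17.06] [-3.5  0.5  5.5]
7.7667 [ 664.51 -164.59   17.04] [-3.5  1.   4.9]
7.8167 [ 664.5  -164.59   17.05] [-2.2  0.7  5.7]
```

View pics/s4.png

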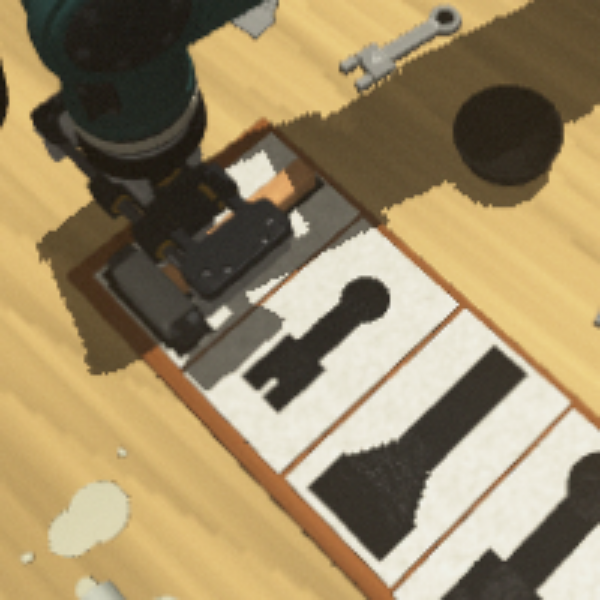

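>>> play_rows:
  targets:
    - [0,0,0,0,0,0]
    - [0,0,0,0,0,0]
    - [0,0,0,0,0,0]
    - [0,0,0,0,0,0]
    - [0,0,-1,0,0,0]
    - [0,0,-2,0,0,0]
    - [0,0,-6,0,0,0]
    - [0,0,-12,0,0,0]
  grip: 40

```text
clock: 8.48
eef_pos: [0.6631, -0.1642, 0.0356]
eef_rot: [-0.093, -3.139, -0.004]
wrist_force: [0.1, -0.2, 0.2]
finger_gap: 0.04
```

>>> play_rows:
  targets:
    - [0,0,-15,0,0,0]
    - [-10,6,-15,0,0,0]
    - [-20,12,-15,0,0,0]
    - [20,12,-10,0,0,0]
    - [30,20,-5,0,0,0]
    - [30,20,0,0,0,0]
    - [25,15,0,0,0,0]
    - [15,5,0,0,0,0]

```text
clock: 9.15
eef_pos: [0.5779, -0.0672, 0.0987]
eef_rot: [0.09, 3.137, 0.004]
wrist_force: [-0.3, 0.6, 1.3]
finger_gap: 0.04
```

```bash
python3 - <<'E'
from h import *
for i in range(6): manip.snapshot("scene")
for n in C:
    im=manip.snapshot(n); cv2.imwrite(f"pics/{n}5.png",im)
    if n=="scene": cv2.imwrite("pics/s5.png",cv2.resize(im[230:430,180:380],None,fx=3,fy=3))
E
python3 plan.py 412.8 -317.3 80 4.7 16
```

```text
t 9.55 p [580.5 -70.3  96.9] yaw 176.57 tilt z [ 0.0028  0.0014 -1.    ] F [ 0.3 -0.6  0.4] gap 40.3
end [ 412.8 -317.3   80. ] maxstep 27.924541177967452
[[1.7,-2.9,0.2,0,0,-0.1],[4.9,-8.1,0.5,0,0,-0.2],[7.6,-12.6,0.8,0,0,-0.4],[9.9,-16.3,1,0,0,-0.6],[12,-19.2,1.2,0,0,-0.6],[13.7,-21.2,1.4,0,0.1,-0.7],[14.8,-22.6,1.5,0,0,-0.7],[15.6,-23,1.5,0,0,-0.8]]
[[15.9,-22.9,1.6,0,0,-0.7],[15.7,-21.9,1.4,0.1,0,-0.8],[14.9,-20.4,1.5,0,0,-0.6],[13.6,-18,1.2,0,0,-0.7],[11.7,-15.1,1.1,0,0,-0.5],[9.1,-11.6,0.8,0,0.1,-0.4],[5.9,-7.4,0.6,0,0,-0.2],[2.1,-2.6,0.2,0,0,-0.1]]
```

View pics/s5.png

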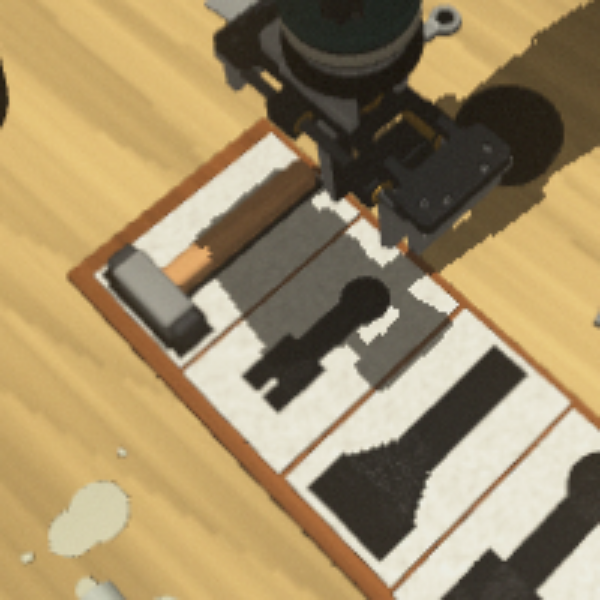

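View pics/top5.png

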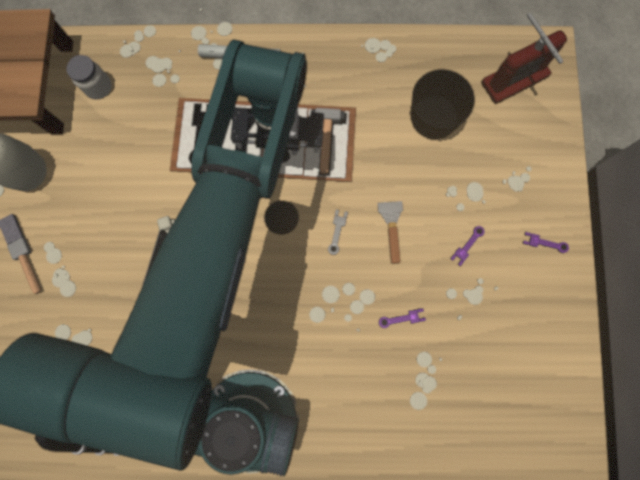

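>>> play_rows:
  targets:
    - [1.7,-2.9,0.2,0,0,-0.1]
    - [4.9,-8.1,0.5,0,0,-0.2]
    - [7.6,-12.6,0.8,0,0,-0.4]
    - [9.9,-16.3,1,0,0,-0.6]
    - [12,-19.2,1.2,0,0,-0.6]
    - [13.7,-21.2,1.4,0,0,-0.7]
    - [14.8,-22.6,1.5,0,0,-0.7]
    - [15.6,-23,1.5,0,0,-0.8]
  grip: 50

```text
clock: 10.22
eef_pos: [0.4946, -0.1945, 0.0881]
eef_rot: [-0.021, 3.14, 0.002]
wrist_force: [0.8, -0.0, -0.2]
finger_gap: 0.05
```

>>> play_rows:
  targets:
    - [15.9,-22.9,1.6,0,0,-0.7]
    - [15.7,-21.9,1.4,0,0,-0.8]
    - [14.9,-20.4,1.5,0,0,-0.6]
    - [13.6,-18,1.2,0,0,-0.7]
    - [11.7,-15.1,1.1,0,0,-0.5]
    - [9.1,-11.6,0.8,0,0,-0.4]
    - [5.9,-7.4,0.6,0,0,-0.2]
    - [2.1,-2.6,0.2,0,0,-0.1]

```text
clock: 10.88
eef_pos: [0.4108, -0.318, 0.0793]
eef_rot: [-0.126, 3.137, 0.002]
wrist_force: [0.7, -0.7, 0.5]
finger_gap: 0.0498
```

>>> play_rows:
  targets:
    - [0,0,0,0,0,0]
    - [0,0,0,0,0,0]
    - [0,0,0,0,0,0]
    - [0,0,0,0,0,0]
    - [0,0,0,0,0,0]
    - [0,0,0,0,0,0]
    - [0,0,0,0,0,0]
    - [0,0,0,0,0,0]

```text
clock: 11.55
eef_pos: [0.4122, -0.3164, 0.0796]
eef_rot: [-0.13, 3.136, 0.002]
wrist_force: [-0.1, 0.4, -0.9]
finger_gap: 0.0497
```

```bash
cat > settle.py <<'E'
from h import *
import sys
P=[]
for i in range(6):
    im=manip.snapshot("scene"); o=manip.get_obs(); P.append(o["eef_pos"]*1000)
P=np.array(P);print("mean",P.mean(0).round(2),"span",np.ptp(P,axis=0).round(2))
E
python3 settle.py
python3 - <<'E'
from h import *
for n in C: cv2.imwrite(f"pics/{n}6.png",manip.snapshot(n))
E
python3 plan.py 412.8 -317.3 4 4.7 8; sed -i 's/n}0.png/n}6.png/' go1.py
```

```text
mean [ 412.03 -316.57   79.57] span [0.13 0.14 0.05]
t 11.95 p [ 412.  -316.6   79.6] yaw -175.28 tilt z [ 0.0023  0.0016 -1.    ] F [-0.8  1.   0.9] gap 50.0
end [ 412.8 -317.3    4. ] maxstep 13.901798444805623
[[0,0,3.2,0,0,0],[-0.1,-0.1,8.6,0,0,0],[-0.1,-0.2,12.1,0,0,0],[-0.1,-0.1,13.9,0,0.1,0],[-0.1,-0.2,13.9,0.1,0,0],[-0.1,-0.1,12.1,0,0,0],[-0.1,-0.1,8.5,0,0,0],[0,0,3.3,0,0,0]]
```

View pics/top6.png

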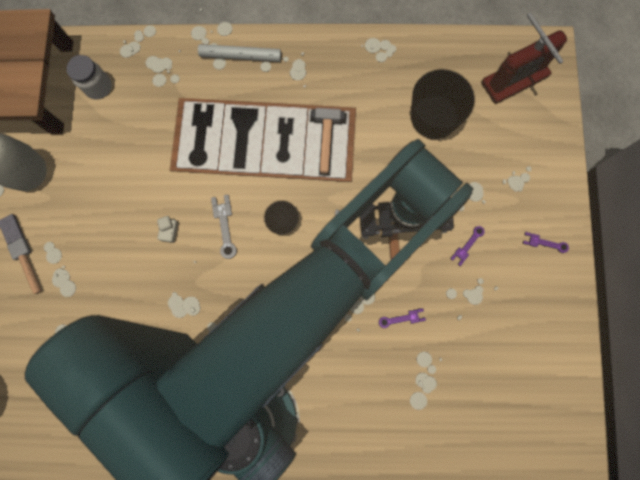

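View pics/scene6.png

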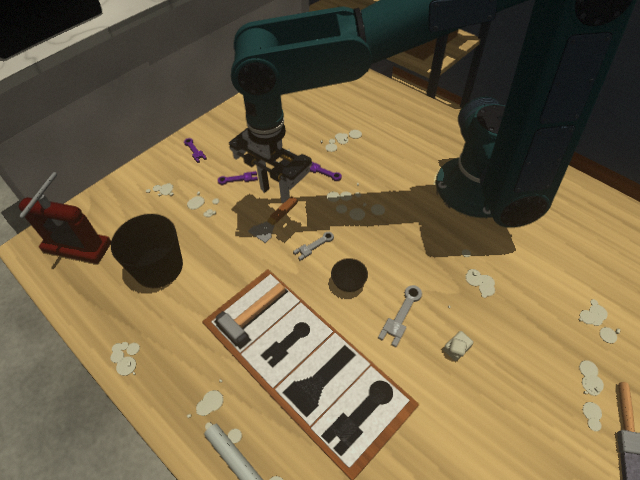

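Hammer is on the board, fully visible; check its fit versus the silhouette numerically while descending to the spatula.

```bash
cat > chk.py <<'E'
import sys
from fit import *
tag=sys.argv[1]; tgt={"scene":dict(wrench_large=(649.4,135.9),spatula=(636,36.9),wrench_small=(637.5,-62.9),hammer=(665.1,-164.2)),"top":dict(wrench_large=(648.4,133.1),spatula=(634.8,34.6),wrench_small=(636.2,-64.9),hammer=(663.6,-166))}
for n in C:
    im=cv2.imread(f"pics/{n}{tag}.png")
    for nm in sys.argv[2:]:
        t=tgt[n][nm]; p,s=fit(n,im,nm,(t[0]/1000,t[1]/1000,np.radians(-3.4)),z0=.012)
        print(nm,n,np.round(p[:2]*1000,1),"d",np.round(p[:2]*1000-t,1),"yaw",round(np.degrees(p[2]),2),round(s,3))
        uv=proj(n,[[t[0]/1000,t[1]/1000,.012]])[0].astype(int); o=outline(n,im,nm,p,z0=.012); x,y=uv*3
        cv2.imwrite(f"pics/k_{nm}_{n}{tag}.png",cv2.resize(o[max(0,y-180):y+180,max(0,x-180):x+180],None,fx=1.5,fy=1.5))
E
python3 chk.py 6 hammer; python3 -c "
import cv2,numpy as np
a=[cv2.resize(cv2.imread(f'pics/k_hammer_{n}6.png'),(400,400)) for n in('scene','top')];cv2.imwrite('pics/k6.png',np.hstack(a))"
```

```text
hammer scene [ 698.7 -169.9] d [33.6 -5.7] yaw -6.06 0.337
hammer top [ 699.1 -167.8] d [35.5 -1.8] yaw -3.84 0.341
```

View pics/k6.png

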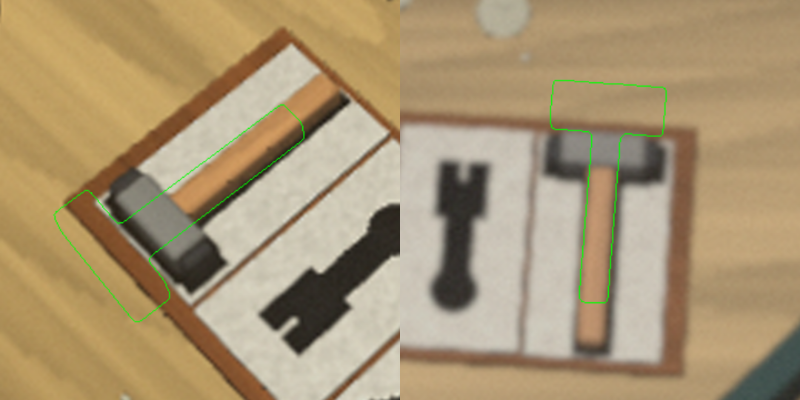

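>>> play_rows:
  targets:
    - [-0.1,0,3.2,0,0,0]
    - [-0.1,-0.1,8.6,0,0,0]
    - [-0.1,-0.1,12.1,0,0,0]
    - [-0.1,-0.1,13.9,0,0.1,0]
    - [-0.1,-0.1,13.9,0.1,0,0]
    - [-0.1,-0.1,12.1,0,0,0]
    - [-0.1,-0.1,8.5,0,0,0]
    - [0,0,3.3,0,0,0]

```text
clock: 12.62
eef_pos: [0.4117, -0.316, 0.0014]
eef_rot: [0.129, -3.137, -0.004]
wrist_force: [-0.3, -0.5, -0.0]
finger_gap: 0.0499
```

>>> play_rows:
  targets:
    - [0,0,0,0,0,0]
    - [0,0,0,0,0,0]
    - [0,0,0,0,0,0]
    - [0,0,0,0,0,0]
    - [0,0,0,0,0,0]
    - [0,0,0,0,0,0]
    - [0,0,0,0,0,0]
    - [0,0,0,0,0,0]
  grip: 0

```text
clock: 13.28
eef_pos: [0.4134, -0.3175, 0.0049]
eef_rot: [-0.129, 3.137, -0.002]
wrist_force: [-0.6, 0.6, 4.0]
finger_gap: 0.0215
```

```bash
python3 settle.py; python3 plan.py 412.8 -317.3 80 4.7 8
```

```text
mean [ 413.36 -317.47    4.85] span [0.03 0.03 0.03]
t 13.58 p [ 413.3 -317.5    4.8] yaw -175.28 tilt z [ 0.0018 -0.0012 -1.    ] F [0.4 0.5 4.8] gap 21.7
end [ 412.8 -317.3   80. ] maxstep 13.800724618656805
[[0,0,-3.2,0,0,0],[0.1,0,-8.5,0,0,0],[0,0,-12.1,0,0,0],[0.1,0.1,-13.8,0,0,0],[0.1,0,-13.8,-0.1,0.1,0],[0.1,0,-12,0,0,0],[0,0.1,-8.5,0,0,0],[0,0,-3.3,0,0,0]]
```

>>> play_rows:
  targets:
    - [0,0,-3.2,0,0,0]
    - [0,0,-8.5,0,0,0]
    - [0,0,-12,0,0,0]
    - [0,0,-14,0,0,0]
    - [0,0,-14,0,0,0]
    - [0,0,-12,0,0,0]
    - [0,0,-8.5,0,0,0]
    - [0,0,-4,0,0,0]

```text
clock: 14.25
eef_pos: [0.4135, -0.3177, 0.0823]
eef_rot: [-0.129, 3.136, -0.004]
wrist_force: [0.3, -0.0, -1.2]
finger_gap: 0.0216
```

>>> play_rows:
  targets:
    - [0,0,0,0,0,0]
    - [0,0,0,0,0,0]
    - [0,0,0,0,0,0]
    - [0,0,0,0,0,0]
    - [0,0,0,0,0,0]
    - [0,0,0,0,0,0]
    - [0,0,0,0,0,0]
    - [0,0,0,0,0,0]

```text
clock: 14.92
eef_pos: [0.4127, -0.317, 0.08]
eef_rot: [-0.129, 3.139, -0.0]
wrist_force: [-0.6, 0.2, -0.9]
finger_gap: 0.0211
```

```bash
python3 settle.py; python3 plan.py 635.6 35.7 85 -3.4 24; python3 - <<'E'
from h import *
cv2.imwrite("pics/s7.png",cv2.resize(manip.snapshot("scene")[120:280,180:380],None,fx=3,fy=3))
E
```

```text
mean [ 412.83 -317.07   80.18] span [0.03 0.07 0.13]
t 15.22 p [ 412.8 -317.1   80.2] yaw -175.28 tilt z [ 8.e-04 -4.e-04 -1.e+00] F [ 0.4  0.6 -0.3] gap 21.6
end [635.6  35.7  85. ] maxstep 26.128337107439503
[[-1.3,1.7,0,0,0,0],[-3.6,4.9,-0.1,0,0,0.2],[-5.9,7.7,-0.1,0,0,0.1],[-7.7,10.4,-0.1,0,0,0.3],[-9.4,12.8,-0.2,0,0,0.3],[-10.9,14.9,-0.2,0,0,0.4],[-12,16.7,-0.3,0,0,0.4],[-12.9,18.3,-0.2,0,0,0.4]]
[[-13.7,19.6,-0.3,0,0,0.5],[-14,20.5,-0.3,0,0,0.5],[-14.3,21.3,-0.3,0,0,0.5],[-14.4,21.8,-0.3,0,0,0.5],[-14.1,21.8,-0.3,0,0,0.5],[-13.7,21.7,-0.2,0,0,0.5],[-13.2,21.1,-0.3,0,0,0.5],[-12.4,20.4,-0.3,0,0,0.4]]
[[-11.5,19.2,-0.3,0,0,0.5],[-10.5,17.7,-0.2,0,0,0.4],[-9.2,16,-0.2,0,0,0.3],[-7.9,13.7,-0.2,0,0,0.3],[-6.4,11.3,-0.1,0,0,0.3],[-4.7,8.5,-0.1,0,0,0.2],[-3,5.4,-0.1,0,0,0.1],[-1,1.8,0,0,0,0]]
```

View pics/s7.png

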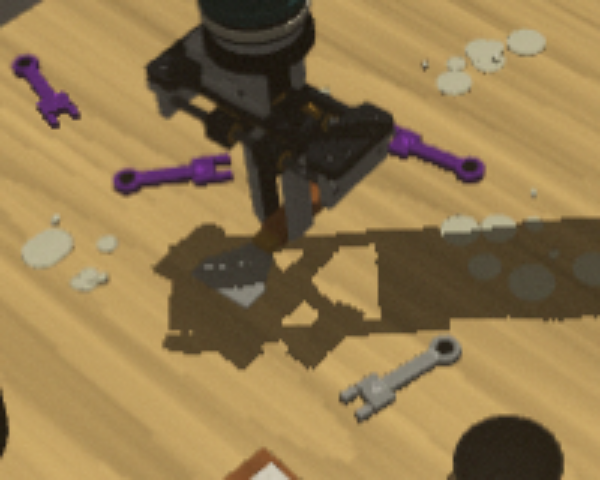

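>>> play_rows:
  targets:
    - [-1.3,1.7,0,0,0,0]
    - [-3.6,4.9,-0.1,0,0,0.2]
    - [-5.9,7.7,-0.1,0,0,0.1]
    - [-7.7,10.4,-0.1,0,0,0.3]
    - [-9.4,12.8,-0.2,0,0,0.3]
    - [-10.9,14.9,-0.2,0,0,0.4]
    - [-12,16.7,-0.3,0,0,0.4]
    - [-12.9,18.3,-0.2,0,0,0.4]

```text
clock: 15.93
eef_pos: [0.4712, -0.2242, 0.0815]
eef_rot: [-0.071, 3.14, -0.0]
wrist_force: [-0.6, 0.1, -0.2]
finger_gap: 0.0214
```

>>> play_rows:
  targets:
    - [-13.7,19.6,-0.3,0,0,0.5]
    - [-14,20.5,-0.3,0,0,0.5]
    - [-14.3,21.3,-0.3,0,0,0.5]
    - [-14.4,21.8,-0.3,0,0,0.5]
    - [-14.1,21.8,-0.3,0,0,0.5]
    - [-13.7,21.7,-0.2,0,0,0.5]
    - [-13.2,21.1,-0.3,0,0,0.5]
    - [-12.4,20.4,-0.3,0,0,0.4]

```text
clock: 16.6
eef_pos: [0.5784, -0.0533, 0.0837]
eef_rot: [0.034, 3.141, 0.0]
wrist_force: [0.3, -0.7, -1.5]
finger_gap: 0.0215
```

>>> play_rows:
  targets:
    - [-11.5,19.2,-0.3,0,0,0.5]
    - [-10.5,17.7,-0.2,0,0,0.4]
    - [-9.2,16,-0.2,0,0,0.3]
    - [-7.9,13.7,-0.2,0,0,0.3]
    - [-6.4,11.3,-0.1,0,0,0.3]
    - [-4.7,8.5,-0.1,0,0,0.2]
    - [-3,5.4,-0.1,0,0,0.1]
    - [-1,1.8,0,0,0,0]

```text
clock: 17.27
eef_pos: [0.6358, 0.0367, 0.0848]
eef_rot: [0.091, 3.14, -0.0]
wrist_force: [0.1, -0.7, -0.1]
finger_gap: 0.0217
```

>>> play_rows:
  targets:
    - [0,0,0,0,0,0]
    - [0,0,0,0,0,0]
    - [0,0,0,0,0,0]
    - [0,0,0,0,0,0]
    - [0,0,0,0,0,0]
    - [0,0,0,0,0,0]
    - [0,0,0,0,0,0]
    - [0,0,0,0,0,0]

```text
clock: 17.93
eef_pos: [0.6355, 0.0356, 0.085]
eef_rot: [0.093, 3.139, -0.0]
wrist_force: [-0.5, 0.5, -0.9]
finger_gap: 0.0217
```

```bash
python3 settle.py; python3 plan.py 635.8 35.7 85 -3.4 8
```

```text
mean [635.56  35.74  84.94] span [0.05 0.12 0.07]
t 18.23 p [635.6  35.8  84.9] yaw 176.62 tilt z [ 7.e-04 -2.e-04 -1.e+00] F [ 0.4  0.1 -1. ] gap 21.5
end [635.8  35.7  85. ] maxstep 0.17320508075688776
[[0,0,0,0,0,0],[0,0,0,0,0,0],[-0.1,0,0,0,0,0],[0,0,0,0,0,0],[-0.1,-0.1,-0.1,0,0,0],[0,0,0,0,0,0],[0,0,0,0,0,0],[0,0,0,0,0,0]]
```

>>> play_rows:
  targets:
    - [0,0,2,0,0,0]
    - [0,0,5,0,0,0]
    - [0,0,8,0,0,0]
    - [0,0,10,0,0,0]
    - [0,0,10,0,0,0]
    - [0,0,10,0,0,0]
    - [0,0,7,0,0,0]
    - [0,0,4,0,0,0]

```text
clock: 18.9
eef_pos: [0.6344, 0.0358, 0.0266]
eef_rot: [-0.093, -3.138, 0.0]
wrist_force: [0.2, 0.5, -1.3]
finger_gap: 0.0217
```

>>> play_rows:
  targets:
    - [0,0,2,0,0,0]
    - [0,0,2,0,0,0]
    - [0,0,2,0,0,0]
    - [0,0,2,0,0,0]
    - [0,0,2,0,0,0]
    - [0,0,1.5,0,0,0]
    - [0,0,1,0,0,0]
    - [0,0,0.5,0,0,0]

```text
clock: 19.57
eef_pos: [0.6357, 0.0357, 0.0169]
eef_rot: [0.093, 3.139, -0.0]
wrist_force: [-2.6, 0.6, 5.2]
finger_gap: 0.0216
```

```bash
python3 settle.py; python3 plan.py 635.8 35.7 85 -3.4 8|head -1; python3 - <<'E'
from h import *
cv2.imwrite("pics/s8.png",cv2.resize(manip.snapshot("scene")[260:460,230:430],None,fx=3,fy=3))
E
```

```text
mean [635.75  35.71  16.9 ] span [0.03 0.03 0.03]
t 19.87 p [635.7  35.7  16.9] yaw 176.62 tilt z [ 1.3e-03 -3.0e-04 -1.0e+00] F [-1.6 -0.   5.4] gap 21.4
```

View pics/s8.png

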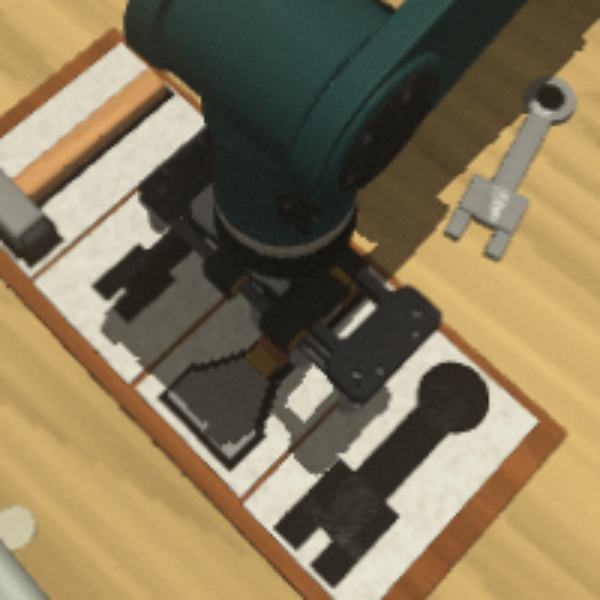

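>>> play_rows:
  targets:
    - [0,0,0,0,0,0]
    - [0,0,0,0,0,0]
    - [0,0,0,0,0,0]
    - [0,0,0,0,0,0]
    - [0,0,-1,0,0,0]
    - [0,0,-3,0,0,0]
    - [0,0,-7,0,0,0]
    - [0,0,-12,0,0,0]
  grip: 44

```text
clock: 20.58
eef_pos: [0.6346, 0.0358, 0.0382]
eef_rot: [-0.093, -3.138, 0.0]
wrist_force: [-0.1, 0.3, 0.0]
finger_gap: 0.0441
```

>>> play_rows:
  targets:
    - [0,0,-15,0,0,0]
    - [0,0,-15,0,0,0]
    - [0,0,-11,0,0,0]
    - [0,0,-6,0,0,0]
    - [0,0,0,0,0,0]
    - [0,0,0,0,0,0]
    - [0,0,0,0,0,0]
    - [0,0,0,0,0,0]

```text
clock: 21.25
eef_pos: [0.6348, 0.0357, 0.0846]
eef_rot: [-0.093, -3.139, 0.0]
wrist_force: [0.2, -0.0, 0.1]
finger_gap: 0.0443
```

```bash
python3 settle.py; python3 plan.py 429.5 69.1 80 11.1 16
```

```text
mean [635.13  35.74  85.06] span [0.55 0.03 0.89]
t 21.55 p [635.4  35.7  85.5] yaw 176.61 tilt z [-0.e+00 -2.e-04 -1.e+00] F [0.5 0.2 0.5] gap 43.8
end [429.5  69.1  80. ] maxstep 19.523575492209414
[[2.3,0.2,0.1,0,0,-0.2],[6.6,0.7,0.1,0,0,-0.4],[10.2,1.2,0.3,0,0,-0.7],[13.3,1.6,0.4,0,0,-1],[15.6,2.3,0.4,0,0,-1.1],[17.4,2.8,0.4,0,0,-1.2],[18.5,3.4,0.5,0,0,-1.3],[19.1,4,0.6,0,0,-1.3]]
[[18.9,4.3,0.5,0,0,-1.4],[18.3,4.7,0.5,0,0,-1.3],[16.9,4.8,0.4,0,0,-1.2],[15.1,4.6,0.4,0,0,-1.1],[12.7,4.1,0.4,0,0,-0.9],[9.7,3.4,0.3,0,0,-0.8],[6.3,2.2,0.1,0,0,-0.4],[2.2,0.8,0.1,0,0,-0.2]]
```

>>> play_rows:
  targets:
    - [2.3,0.2,0.1,0,0,-0.2]
    - [6.6,0.7,0.1,0,0,-0.4]
    - [10.2,1.2,0.3,0,0,-0.7]
    - [13.3,1.6,0.4,0,0,-1]
    - [15.6,2.3,0.4,0,0,-1.1]
    - [17.4,2.8,0.4,0,0,-1.2]
    - [18.5,3.4,0.5,0,0,-1.3]
    - [19.1,4,0.6,0,0,-1.3]

```text
clock: 22.22
eef_pos: [0.5313, 0.0526, 0.083]
eef_rot: [-0.107, 3.139, -0.0]
wrist_force: [-0.1, 0.6, 0.4]
finger_gap: 0.0441
```

>>> play_rows:
  targets:
    - [18.9,4.3,0.5,0,0,-1.4]
    - [18.3,4.7,0.5,0,0,-1.3]
    - [16.9,4.8,0.4,0,0,-1.2]
    - [15.1,4.6,0.4,0,0,-1.1]
    - [12.7,4.1,0.4,0,0,-0.9]
    - [9.7,3.4,0.3,0,0,-0.8]
    - [6.3,2.2,0.1,0,0,-0.4]
    - [2.2,0.8,0.1,0,0,-0.2]

```text
clock: 22.88
eef_pos: [0.4288, 0.0693, 0.0804]
eef_rot: [-0.305, 3.126, -0.001]
wrist_force: [-0.6, -0.4, 0.1]
finger_gap: 0.0443
```

>>> play_rows:
  targets:
    - [0,0,0,0,0,0]
    - [0,0,0,0,0,0]
    - [0,0,0,0,0,0]
    - [0,0,0,0,0,0]
    - [0,0,0,0,0,0]
    - [0,0,0,0,0,0]
    - [0,0,0,0,0,0]
    - [0,0,0,0,0,0]

```text
clock: 23.55
eef_pos: [0.4297, 0.0691, 0.0802]
eef_rot: [-0.304, 3.126, -0.001]
wrist_force: [0.1, -0.0, -0.1]
finger_gap: 0.0439
```

```bash
python3 settle.py; python3 plan.py 429.5 69.1 3 11.1 8;  python3 - <<'E'
from h import *
for n in C: cv2.imwrite(f"pics/{n}9.png",manip.snapshot(n))
E
python3 chk.py 9 spatula
```

```text
mean [429.67  69.09  80.26] span [0.06 0.02 0.06]
t 23.85 p [429.6  69.1  80.3] yaw -168.88 tilt z [ 7.e-04 -3.e-04 -1.e+00] F [-0.1 -0.3 -0.2] gap 44.2
end [429.5  69.1   3. ] maxstep 14.2
[[0,0,3.3,0,0,0],[0,0,8.8,0,0,0],[0.1,0,12.4,0,0,0],[0,0,14.1,0,0,0],[0,0,14.2,0,0,0],[0.1,0.1,12.4,0,0,0],[0,0,8.8,0,0,0],[0,0,3.3,0,0,0]]
spatula scene [635.4  37.3] d [-0.6  0.4] yaw -2.24 0.325
spatula top [631.9  35.5] d [-2.9  0.9] yaw -2.55 0.376
```

View pics/scene9.png

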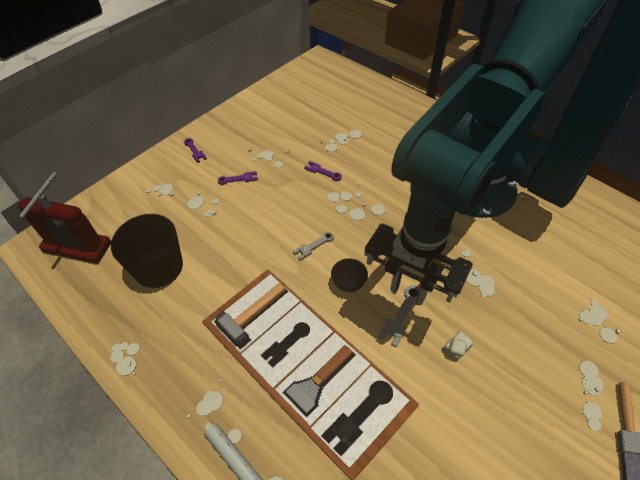

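>>> play_rows:
  targets:
    - [0,0,3.3,0,0,0]
    - [0,0,8.8,0,0,0]
    - [0.1,0,12.4,0,0,0]
    - [0,0,14.1,0,0,0]
    - [0,0,14.2,0,0,0]
    - [0.1,0.1,12.4,0,0,0]
    - [0,0,8.5,0,0,0]
    - [0,0,3,0,0,0]

```text
clock: 24.62
eef_pos: [0.4279, 0.0691, 0.0014]
eef_rot: [0.304, -3.124, 0.0]
wrist_force: [-0.2, -0.0, 0.3]
finger_gap: 0.0438
```

>>> play_rows:
  targets:
    - [0,0,0,0,0,0]
    - [0,0,0,0,0,0]
    - [0,0,0,0,0,0]
    - [0,0,0,0,0,0]
    - [0,0,0,0,0,0]
    - [0,0,0,0,0,0]
    - [0,0,0,0,0,0]
    - [0,0,0,0,0,0]
  grip: 0

```text
clock: 25.28
eef_pos: [0.4302, 0.0693, 0.0044]
eef_rot: [-0.304, 3.124, -0.0]
wrist_force: [-1.1, 1.1, 4.6]
finger_gap: 0.0174
```

```bash
python3 settle.py
```

```text
mean [430.2   69.28   4.38] span [0.04 0.02 0.04]
```

>>> play_rows:
  targets:
    - [0,0,-3,0,0,0]
    - [0,0,-8,0,0,0]
    - [0,0,-12,0,0,0]
    - [0,0,-14,0,0,0]
    - [0,0,-14,0,0,0]
    - [0,0,-12,0,0,0]
    - [0,0,-8,0,0,0]
    - [0,0,-5,0,0,0]

```text
clock: 26.25
eef_pos: [0.4295, 0.069, 0.0804]
eef_rot: [-0.304, 3.126, -0.001]
wrist_force: [-0.1, 0.0, -1.7]
finger_gap: 0.0173
```

>>> play_rows:
  targets:
    - [0,0,0,0,0,0]
    - [0,0,0,0,0,0]
    - [0,0,0,0,0,0]
    - [0,0,0,0,0,0]
    - [0,0,0,0,0,0]
    - [0,0,0,0,0,0]
    - [0,0,0,0,0,0]
    - [0,0,0,0,0,0]

```text
clock: 26.92
eef_pos: [0.4294, 0.0691, 0.0794]
eef_rot: [-0.304, 3.126, -0.001]
wrist_force: [-0.2, 0.1, -3.1]
finger_gap: 0.0177
```

```bash
python3 settle.py; python3 plan.py 648.9 134.5 80 -3.4 16;  python3 - <<'E'
from h import *
cv2.imwrite("pics/s10.png",cv2.resize(manip.snapshot("scene")[220:380,320:520],None,fx=3,fy=3))
E
```

```text
mean [429.45  69.15  79.57] span [0.07 0.02 0.12]
t 27.22 p [429.4  69.2  79.6] yaw -168.88 tilt z [ 7.e-04 -3.e-04 -1.e+00] F [ 0.2  0.3 -2.1] gap 17.4
end [648.9 134.5  80. ] maxstep 21.415881957089695
[[-2.6,0.2,0,0,0,0.2],[-7.2,0.8,0,0,0,0.4],[-11.2,1.2,0,0,0,0.7],[-14.6,1.7,0,0,0,1],[-17.1,2.3,-0.1,0,0,1.1],[-19.2,3,0,0,0,1.2],[-20.3,3.6,0,0,0,1.3],[-21,4.2,0,0,0,1.4]]
[[-20.8,4.7,-0.1,0,0,1.3],[-20,5.1,0,0,0,1.3],[-18.7,5.1,0,0,0,1.3],[-16.6,4.9,0,0,0,1.1],[-14,4.5,-0.1,0,0,0.9],[-10.7,3.6,0,0,0,0.7],[-6.8,2.4,0,0,0,0.5],[-2.4,0.9,0,0,0,0.1]]
```

View pics/s10.png

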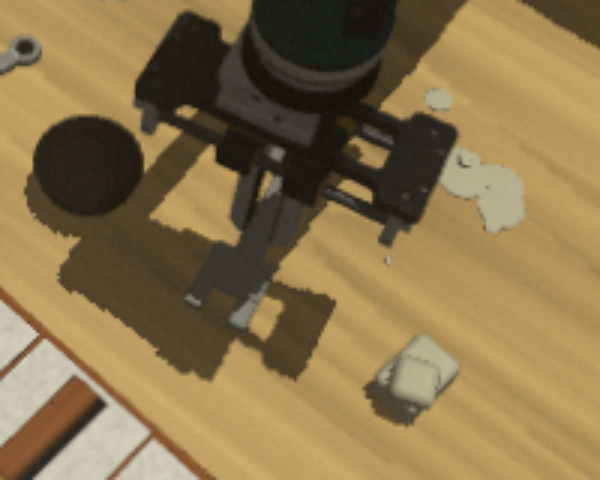

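>>> play_rows:
  targets:
    - [-2.6,0.2,0,0,0,0.2]
    - [-7.2,0.8,0,0,0,0.4]
    - [-11.2,1.2,0,0,0,0.7]
    - [-14.6,1.7,0,0,0,1]
    - [-17.1,2.3,-0.1,0,0,1.1]
    - [-19.2,3,0,0,0,1.2]
    - [-20.3,3.6,0,0,0,1.3]
    - [-21,4.2,0,0,0,1.4]

```text
clock: 27.93
eef_pos: [0.5406, 0.1023, 0.0795]
eef_rot: [-0.102, 3.139, -0.0]
wrist_force: [-0.4, 0.7, -2.2]
finger_gap: 0.0173
```

>>> play_rows:
  targets:
    - [-20.8,4.7,-0.1,0,0,1.3]
    - [-20,5.1,0,0,0,1.3]
    - [-18.7,5.1,0,0,0,1.3]
    - [-16.6,4.9,0,0,0,1.1]
    - [-14,4.5,-0.1,0,0,0.9]
    - [-10.7,3.6,0,0,0,0.7]
    - [-6.8,2.4,0,0,0,0.5]
    - [-2.4,0.9,0,0,0,0.1]

```text
clock: 28.6
eef_pos: [0.65, 0.1349, 0.0792]
eef_rot: [0.093, 3.14, -0.0]
wrist_force: [-0.2, -0.9, -1.7]
finger_gap: 0.0171
```

>>> play_rows:
  targets:
    - [0,0,0,0,0,0]
    - [0,0,0,0,0,0]
    - [0,0,0,0,0,0]
    - [0,0,0,0,0,0]
    - [0,0,0,0,0,0]
    - [0,0,0,0,0,0]
    - [0,0,0,0,0,0]
    - [0,0,0,0,0,0]

```text
clock: 29.27
eef_pos: [0.6488, 0.1344, 0.0801]
eef_rot: [0.093, 3.139, -0.0]
wrist_force: [-0.4, -0.6, -2.1]
finger_gap: 0.0174
```

```bash
python3 settle.py; python3 plan.py 648.9 134.5 15.7 -3.4 8
```

```text
mean [648.86 134.46  80.05] span [0.05 0.04 0.13]
t 29.57 p [648.9 134.5  80. ] yaw 176.62 tilt z [ 7.e-04 -3.e-04 -1.e+00] F [-0.3 -0.4 -2.3] gap 17.6
end [648.9 134.5  15.7] maxstep 11.9
[[0,0,2.8,0,0,0],[0,0,7.2,0,0,0],[0,0,10.3,0,0,0],[0,0,11.8,0,0,0],[0,0,11.9,0,0,0],[0,0,10.2,0,0,0],[0,0,7.3,0,0,0],[0,0,2.8,0,0,0]]
```

>>> play_rows:
  targets:
    - [0,0,2,0,0,0]
    - [0,0,5,0,0,0]
    - [0,0,8,0,0,0]
    - [0,0,10,0,0,0]
    - [0,0,10,0,0,0]
    - [0,0,8,0,0,0]
    - [0,0,5,0,0,0]
    - [0,0,3,0,0,0]

```text
clock: 30.23
eef_pos: [0.648, 0.1343, 0.0271]
eef_rot: [-0.093, -3.138, 0.001]
wrist_force: [-0.1, -0.2, -1.6]
finger_gap: 0.0175
```

>>> play_rows:
  targets:
    - [0,0,2,0,0,0]
    - [0,0,2,0,0,0]
    - [0,0,2,0,0,0]
    - [0,0,2,0,0,0]
    - [0,0,2,0,0,0]
    - [0,0,1.5,0,0,0]
    - [0,0,1,0,0,0]
    - [0,0,1,0,0,0]

```text
clock: 30.9
eef_pos: [0.6489, 0.1345, 0.0165]
eef_rot: [0.093, 3.139, -0.0]
wrist_force: [-3.1, -0.1, 5.7]
finger_gap: 0.0172
```

```bash
python3 settle.py; python3 plan.py 635.8 35.7 85 -3.4 8|head -1; python3 - <<'E'
from h import *
cv2.imwrite("pics/s11.png",cv2.resize(manip.snapshot("scene")[290:480,280:480],None,fx=3,fy=3))
E
```

```text
mean [648.94 134.45  16.46] span [0.04 0.04 0.05]
t 31.2 p [648.9 134.4  16.4] yaw 176.62 tilt z [ 1.e-03 -3.e-04 -1.e+00] F [-3.3 -1.   4.7] gap 17.3
```

View pics/s11.png

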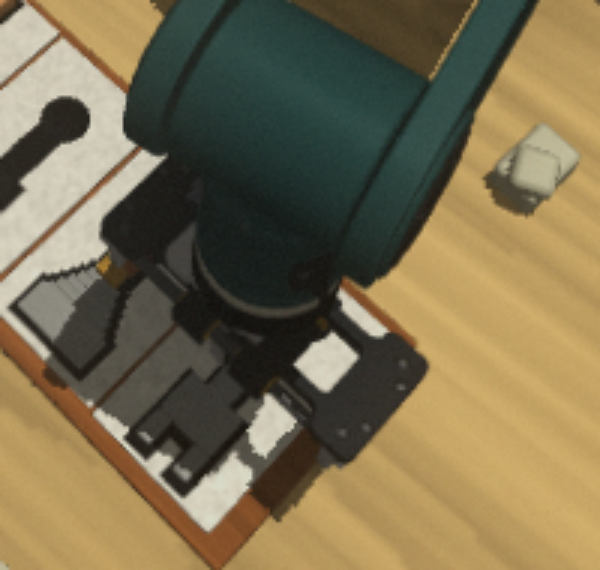

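Well centred. Release, go to the small wrench.

>>> play_rows:
  targets:
    - [0,0,0,0,0,0]
    - [0,0,0,0,0,0]
    - [0,0,0,0,0,0]
    - [0,0,0,0,0,0]
    - [0,0,-1,0,0,0]
    - [0,0,-3,0,0,0]
    - [0,0,-7,0,0,0]
    - [0,0,-12,0,0,0]
  grip: 40

```text
clock: 31.92
eef_pos: [0.648, 0.1344, 0.0377]
eef_rot: [-0.093, -3.138, 0.001]
wrist_force: [0.3, -0.8, -0.0]
finger_gap: 0.0399
```

>>> play_rows:
  targets:
    - [0,0,-15,0,0,0]
    - [0,0,-15,0,0,0]
    - [0,0,-11,0,0,0]
    - [0,0,-6,0,0,0]
    - [0,0,0,0,0,0]
    - [0,0,0,0,0,0]
    - [0,0,0,0,0,0]
    - [0,0,0,0,0,0]

```text
clock: 32.58
eef_pos: [0.6481, 0.1344, 0.0841]
eef_rot: [-0.093, -3.139, 0.001]
wrist_force: [-0.4, 0.5, 0.1]
finger_gap: 0.0399
```

```bash
python3 settle.py; python3 plan.py 418.5 -189.8 80 -11.7 16
```

```text
mean [648.45 134.42  84.62] span [0.54 0.07 0.99]
t 32.88 p [648.7 134.5  85.1] yaw 176.62 tilt z [ 0.e+00 -4.e-04 -1.e+00] F [ 0.6  0.2 -0.5] gap 40.1
end [ 418.5 -189.8   80. ] maxstep 37.14633225501544
[[2.4,-3.8,0.1,0,0,0.1],[6.6,-10.7,0.1,0,0,0.3],[10.3,-16.7,0.3,0,0,0.4],[13.2,-21.8,0.3,0,0,0.5],[15.3,-25.8,0.4,0,0,0.6],[16.9,-29.1,0.5,0,0,0.7],[17.6,-31.3,0.4,0,0,0.8],[17.8,-32.6,0.5,0,0,0.8]]
[[17.3,-32.8,0.5,0,0,0.7],[16.3,-32,0.5,0,0,0.8],[14.9,-30.1,0.4,0,0,0.7],[13,-27.1,0.4,0,0,0.6],[10.7,-23.1,0.4,0,0,0.6],[8.1,-17.8,0.2,0,0,0.4],[5.2,-11.6,0.2,0,0,0.2],[1.8,-4.1,0,0,0,0.1]]
```

>>> play_rows:
  targets:
    - [2.4,-3.8,0.1,0,0,0.1]
    - [6.6,-10.7,0.1,0,0,0.3]
    - [10.3,-16.7,0.3,0,0,0.4]
    - [13.2,-21.8,0.3,0,0,0.5]
    - [15.3,-25.8,0.4,0,0,0.6]
    - [16.9,-29.1,0.5,0,0,0.7]
    - [17.6,-31.3,0.4,0,0,0.8]
    - [17.8,-32.6,0.5,0,0,0.8]

```text
clock: 33.55
eef_pos: [0.5326, -0.0287, 0.0829]
eef_rot: [0.207, 3.134, -0.001]
wrist_force: [0.1, -0.8, 1.0]
finger_gap: 0.04
```

>>> play_rows:
  targets:
    - [17.3,-32.8,0.5,0,0,0.7]
    - [16.3,-32,0.5,0,0,0.8]
    - [14.9,-30.1,0.4,0,0,0.7]
    - [13,-27.1,0.4,0,0,0.6]
    - [10.7,-23.1,0.4,0,0,0.6]
    - [8.1,-17.8,0.2,0,0,0.4]
    - [5.2,-11.6,0.2,0,0,0.2]
    - [1.8,-4.1,0,0,0,0.1]

```text
clock: 34.22
eef_pos: [0.4173, -0.1913, 0.0804]
eef_rot: [0.324, 3.124, -0.002]
wrist_force: [0.5, 0.2, 0.6]
finger_gap: 0.0399
```

>>> play_rows:
  targets:
    - [0,0,0,0,0,0]
    - [0,0,0,0,0,0]
    - [0,0,0,0,0,0]
    - [0,0,0,0,0,0]
    - [0,0,0,0,0,0]
    - [0,0,0,0,0,0]
    - [0,0,0,0,0,0]
    - [0,0,0,0,0,0]

```text
clock: 34.88
eef_pos: [0.4188, -0.1896, 0.0802]
eef_rot: [0.319, 3.125, -0.0]
wrist_force: [-1.2, -0.3, 0.6]
finger_gap: 0.0398
```

```bash
python3 settle.py; python3 plan.py 418.5 -189.8 3 -11.7 8;  python3 - <<'E'
from h import *
for n in C: cv2.imwrite(f"pics/{n}12.png",manip.snapshot(n))
E
```

```text
mean [ 418.66 -189.77   80.22] span [0.11 0.2  0.03]
t 35.18 p [ 418.6 -189.9   80.2] yaw 168.31 tilt z [ 7.e-04 -2.e-04 -1.e+00] F [-0.2  0.5  0.1] gap 40.1
end [ 418.5 -189.8    3. ] maxstep 14.2
[[0,0,3.3,0,0,0],[0,0,8.8,0,0,0],[0.1,0,12.3,0,0,0],[0,0,14.2,0,0,0],[0,0,14.2,0,0,0],[0.1,0,12.4,0,0,0],[0,0,8.7,0,0,0],[0,0,3.3,0,0,0]]
```

View pics/scene12.png

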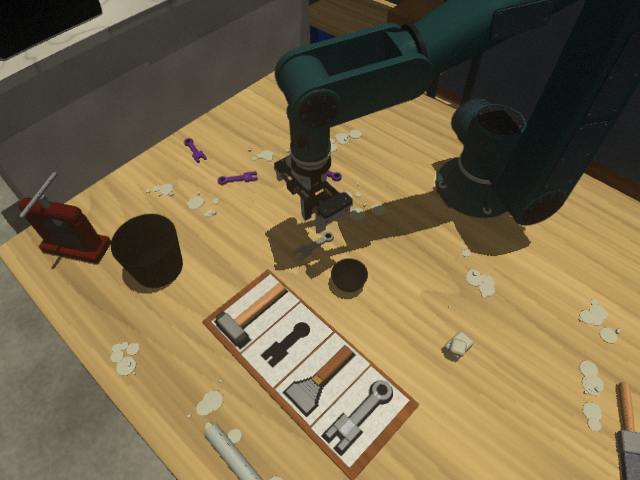

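>>> play_rows:
  targets:
    - [0,0,3.3,0,0,0]
    - [0,0,8.8,0,0,0]
    - [0.1,0,12.4,0,0,0]
    - [0,0,14.1,0,0,0]
    - [0,0,14.2,0,0,0]
    - [0.1,0,12.4,0,0,0]
    - [0,0,8.5,0,0,0]
    - [0,0,3,0,0,0]

```text
clock: 35.95
eef_pos: [0.4171, -0.189, 0.0013]
eef_rot: [-0.32, -3.123, -0.002]
wrist_force: [-0.1, 0.5, 0.0]
finger_gap: 0.0403
```

>>> play_rows:
  targets:
    - [0,0,0,0,0,0]
    - [0,0,0,0,0,0]
    - [0,0,0,0,0,0]
    - [0,0,0,0,0,0]
    - [0,0,0,0,0,0]
    - [0,0,0,0,0,0]
    - [0,0,0,0,0,0]
    - [0,0,0,0,0,0]
  grip: 0

```text
clock: 36.62
eef_pos: [0.4191, -0.1901, 0.0044]
eef_rot: [0.32, 3.123, -0.001]
wrist_force: [-0.1, -0.1, 3.5]
finger_gap: 0.0137
```

```bash
python3 settle.py
```

```text
mean [ 419.13 -190.11    4.35] span [0.04 0.03 0.04]
```

>>> play_rows:
  targets:
    - [0,0,-3,0,0,0]
    - [0,0,-8,0,0,0]
    - [0,0,-12,0,0,0]
    - [0,0,-14,0,0,0]
    - [0,0,-14,0,0,0]
    - [0,0,-12,0,0,0]
    - [0,0,-8,0,0,0]
    - [0,0,-5,0,0,0]

```text
clock: 37.58
eef_pos: [0.4186, -0.1899, 0.0805]
eef_rot: [0.319, 3.124, -0.001]
wrist_force: [0.7, -1.3, -0.2]
finger_gap: 0.0134
```

>>> play_rows:
  targets:
    - [0,0,0,0,0,0]
    - [0,0,0,0,0,0]
    - [0,0,0,0,0,0]
    - [0,0,0,0,0,0]
    - [0,0,0,0,0,0]
    - [0,0,0,0,0,0]
    - [0,0,0,0,0,0]
    - [0,0,0,0,0,0]

```text
clock: 38.25
eef_pos: [0.4184, -0.1897, 0.0794]
eef_rot: [0.32, 3.125, -0.0]
wrist_force: [-1.1, 0.1, -1.2]
finger_gap: 0.0132
```

```bash
python3 settle.py; python3 plan.py 636.9 -63.9 80 -3.4 16;  python3 - <<'E'
from h import *
cv2.imwrite("pics/s13.png",cv2.resize(manip.snapshot("scene")[140:300,240:440],None,fx=3,fy=3))
E
```

```text
mean [ 418.45 -189.77   79.52] span [0.06 0.03 0.12]
t 38.55 p [ 418.5 -189.8   79.6] yaw 168.32 tilt z [ 8.e-04 -3.e-04 -1.e+00] F [-0.1  1.  -0.9] gap 13.4
end [636.9 -63.9  80. ] maxstep 23.541028014935968
[[-2.1,1.9,0,0,0,-0.1],[-6,5.3,0,0,0,-0.3],[-9.4,8.2,0,0,0,-0.4],[-12.2,10.5,0,0,0,-0.5],[-14.5,12.4,-0.1,0,0,-0.6],[-16.4,13.6,0,0,0,-0.7],[-17.7,14.3,0,0,0,-0.8],[-18.4,14.6,-0.1,0,0,-0.7]]
[[-18.7,14.3,0,0,0,-0.8],[-18.2,13.6,0,0,0,-0.8],[-17.3,12.5,0,0,0,-0.7],[-15.6,11,-0.1,0,0,-0.6],[-13.2,9.2,0,0,0,-0.5],[-10.3,7,0,0,0,-0.4],[-6.7,4.4,0,0,0,-0.3],[-2.3,1.6,0,0,0,-0.1]]
```

View pics/s13.png

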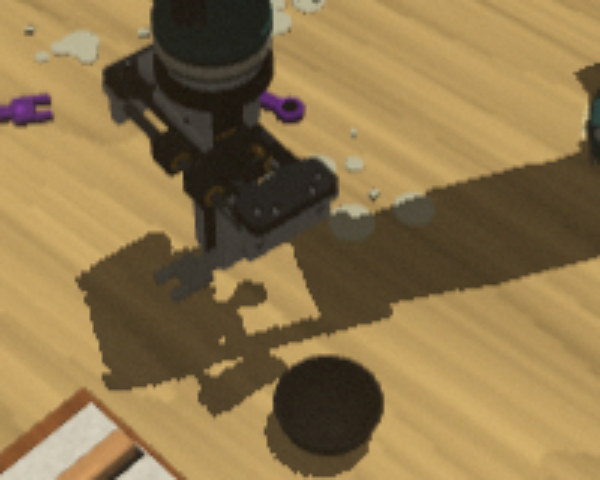

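>>> play_rows:
  targets:
    - [-2.1,1.9,0,0,0,-0.1]
    - [-6,5.3,0,0,0,-0.3]
    - [-9.4,8.2,0,0,0,-0.4]
    - [-12.2,10.5,0,0,0,-0.5]
    - [-14.5,12.4,-0.1,0,0,-0.6]
    - [-16.4,13.6,0,0,0,-0.7]
    - [-17.7,14.3,0,0,0,-0.8]
    - [-18.4,14.6,-0.1,0,0,-0.7]

```text
clock: 39.27
eef_pos: [0.5293, -0.1254, 0.0797]
eef_rot: [0.206, 3.134, 0.0]
wrist_force: [-0.1, -0.6, -0.5]
finger_gap: 0.0133
```

>>> play_rows:
  targets:
    - [-18.7,14.3,0,0,0,-0.8]
    - [-18.2,13.6,0,0,0,-0.8]
    - [-17.3,12.5,0,0,0,-0.7]
    - [-15.6,11,-0.1,0,0,-0.6]
    - [-13.2,9.2,0,0,0,-0.5]
    - [-10.3,7,0,0,0,-0.4]
    - [-6.7,4.4,0,0,0,-0.3]
    - [-2.3,1.6,0,0,0,-0.1]

```text
clock: 39.93
eef_pos: [0.6381, -0.0623, 0.0793]
eef_rot: [0.09, 3.14, 0.0]
wrist_force: [-0.7, 0.2, -0.0]
finger_gap: 0.0134
```

>>> play_rows:
  targets:
    - [0,0,0,0,0,0]
    - [0,0,0,0,0,0]
    - [0,0,0,0,0,0]
    - [0,0,0,0,0,0]
    - [0,0,0,0,0,0]
    - [0,0,0,0,0,0]
    - [0,0,0,0,0,0]
    - [0,0,0,0,0,0]

```text
clock: 40.6
eef_pos: [0.6368, -0.064, 0.0801]
eef_rot: [0.093, 3.139, -0.0]
wrist_force: [-0.3, -0.5, -1.0]
finger_gap: 0.0133
```

```bash
python3 settle.py; python3 plan.py 636.9 -63.9 15.7 -3.4 8
```

```text
mean [636.81 -63.91  79.99] span [0.07 0.15 0.11]
t 40.9 p [636.8 -63.9  79.9] yaw 176.62 tilt z [ 7.e-04 -3.e-04 -1.e+00] F [ 0.4 -0.7 -0.8] gap 13.3
end [636.9 -63.9  15.7] maxstep 11.8
[[0,0,2.8,0,0,0],[0,0,7.2,0,0,0],[0,0,10.3,0,0,0],[0,0,11.8,0,0,0],[0,0,11.8,0,0,0],[0,0,10.3,0,0,0],[0,0,7.3,0,0,0],[0,0,2.7,0,0,0]]
```

>>> play_rows:
  targets:
    - [0,0,2,0,0,0]
    - [0,0,5,0,0,0]
    - [0,0,8,0,0,0]
    - [0,0,10,0,0,0]
    - [0,0,10,0,0,0]
    - [0,0,8,0,0,0]
    - [0,0,5,0,0,0]
    - [0,0,3,0,0,0]

```text
clock: 41.57
eef_pos: [0.636, -0.0637, 0.0271]
eef_rot: [-0.093, -3.138, -0.0]
wrist_force: [0.2, 0.2, -0.8]
finger_gap: 0.0128
```

>>> play_rows:
  targets:
    - [0,0,2,0,0,0]
    - [0,0,2,0,0,0]
    - [0,0,2,0,0,0]
    - [0,0,2,0,0,0]
    - [0,0,2,0,0,0]
    - [0,0,1.5,0,0,0]
    - [0,0,1,0,0,0]
    - [0,0,1,0,0,0]

```text
clock: 42.23
eef_pos: [0.6369, -0.0639, 0.0164]
eef_rot: [0.093, 3.139, -0.0]
wrist_force: [-3.1, 0.7, 7.1]
finger_gap: 0.0135
```

```bash
python3 settle.py; python3 plan.py 635.8 35.7 85 -3.4 8|head -1; python3 - <<'E'
from h import *
cv2.imwrite("pics/s14.png",cv2.resize(manip.snapshot("scene")[250:430,190:390],None,fx=3,fy=3))
E
```

```text
mean [636.9  -63.9   16.42] span [0.02 0.04 0.06]
t 42.53 p [636.9 -63.9  16.4] yaw 176.62 tilt z [ 1.e-03 -4.e-04 -1.e+00] F [-3.9  0.8  5.7] gap 13.3
```

View pics/s14.png

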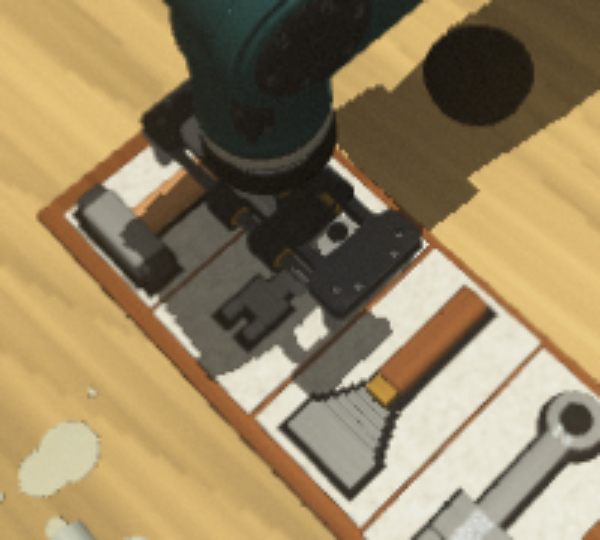

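Release and retreat, swinging back clear of both cameras (toward the base, y≈+0.3).

>>> play_rows:
  targets:
    - [0,0,0,0,0,0]
    - [0,0,0,0,0,0]
    - [0,0,0,0,0,0]
    - [0,0,0,0,0,0]
    - [0,0,-1,0,0,0]
    - [0,0,-3,0,0,0]
    - [0,0,-7,0,0,0]
    - [0,0,-12,0,0,0]
  grip: 36

```text
clock: 43.25
eef_pos: [0.6359, -0.0637, 0.0377]
eef_rot: [-0.093, -3.138, -0.0]
wrist_force: [0.8, -0.0, -0.8]
finger_gap: 0.0359
```

>>> play_rows:
  targets:
    - [0,0,-15,0,0,0]
    - [0,0,-20,0,0,0]
    - [0,0,-20,0,0,0]
    - [0,0,-20,0,0,0]
    - [0,0,-20,0,0,0]
    - [0,0,-15,0,0,0]
    - [0,0,-10,0,0,0]
    - [0,0,-5,0,0,0]

```text
clock: 43.92
eef_pos: [0.6378, -0.0641, 0.1669]
eef_rot: [0.093, 3.135, -0.002]
wrist_force: [0.5, -0.9, 0.3]
finger_gap: 0.0357
```

```bash
python3 plan.py 300 300 180 -20 24
```

```text
t 43.92 p [637.8 -64.1 166.9] yaw 176.62 tilt z [ 0.0055 -0.0012 -1.    ] F [ 0.5 -0.9  0.3] gap 35.7
end [300. 300. 180.] maxstep 30.97870236146117
[[1.8,1.7,-0.1,0,0,0.1],[5.3,5,-0.2,0,0,0.2],[8.4,8,-0.4,0,0,0.4],[11.2,10.6,-0.4,0,0,0.5],[14,12.7,-0.6,0,0,0.7],[16.3,14.7,-0.7,0,0.1,0.7],[18.4,16.1,-0.7,0,0,0.8],[20.3,17.2,-0.8,0,0,0.9]]
[[21.9,18.1,-0.9,0,0,1],[23.3,18.4,-0.8,0,0,1],[24.2,18.6,-0.9,0,0,1],[24.9,18.4,-1,0,0.1,1],[25.2,18,-0.8,0,0,1],[25.2,17.2,-0.9,0,0,1.1],[24.8,16.4,-0.8,0,0,1],[24,15.2,-0.8,0,0,0.9]]
[[22.7,13.9,-0.8,0,0.1,0.9],[21.1,12.4,-0.7,0,0,0.8],[19,10.9,-0.5,0,0,0.8],[16.6,9.1,-0.5,0,0,0.6],[13.6,7.4,-0.5,0,0,0.5],[10.2,5.4,-0.3,0,0,0.4],[6.4,3.3,-0.2,0,0,0.2],[2.3,1.2,0,0,0,0.1]]
```

>>> play_rows:
  targets:
    - [1.8,1.7,-0.1,0,0,0.1]
    - [5.3,5,-0.2,0,0,0.2]
    - [8.4,8,-0.4,0,0,0.4]
    - [11.2,10.6,-0.4,0,0,0.5]
    - [14,12.7,-0.6,0,0,0.7]
    - [16.3,14.7,-0.7,0,0,0.7]
    - [18.4,16.1,-0.7,0,0,0.8]
    - [20.3,17.2,-0.8,0,0,0.9]

```text
clock: 44.58
eef_pos: [0.547, 0.0317, 0.1656]
eef_rot: [-0.212, -3.132, 0.0]
wrist_force: [0.8, 0.9, 0.2]
finger_gap: 0.0359
```

>>> play_rows:
  targets:
    - [21.9,18.1,-0.9,0,0,1]
    - [23.3,18.4,-0.8,0,0,1]
    - [24.2,18.6,-0.9,0,0,1]
    - [24.9,18.4,-1,0,0,1]
    - [25.2,18,-0.8,0,0,1]
    - [25.2,17.2,-0.9,0,0,1.1]
    - [24.8,16.4,-0.8,0,0,1]
    - [24,15.2,-0.8,0,0,0.9]

```text
clock: 45.25
eef_pos: [0.3836, 0.2068, 0.1727]
eef_rot: [-0.429, -3.111, 0.002]
wrist_force: [-0.1, 0.9, 0.2]
finger_gap: 0.0361
```

>>> play_rows:
  targets:
    - [22.7,13.9,-0.8,0,0,0.9]
    - [21.1,12.4,-0.7,0,0,0.8]
    - [19,10.9,-0.5,0,0,0.8]
    - [16.6,9.1,-0.5,0,0,0.6]
    - [13.6,7.4,-0.5,0,0,0.5]
    - [10.2,5.4,-0.3,0,0,0.4]
    - [6.4,3.3,-0.2,0,0,0.2]
    - [2.3,1.2,0,0,0,0.1]

```text
clock: 45.92
eef_pos: [0.2972, 0.3004, 0.1765]
eef_rot: [-0.542, -3.094, 0.002]
wrist_force: [-0.4, -0.1, -0.1]
finger_gap: 0.0358
```

```bash
python3 settle.py; python3 - <<'E'
from fit import *
for n in C: cv2.imwrite(f"pics/{n}15.png",manip.snapshot(n))
# overlay ideal poses (per-camera targets): outline of tool at target
tgt={"scene":dict(wrench_large=(649.4,135.9),spatula=(636,36.9),wrench_small=(637.5,-62.9),hammer=(665.1,-164.2)),"top":dict(wrench_large=(648.4,133.1),spatula=(634.8,34.6),wrench_small=(636.2,-64.9),hammer=(663.6,-166))}
for n in C:
    im=cv2.imread(f"pics/{n}15.png"); base=cv2.resize(im,None,fx=3,fy=3,interpolation=cv2.INTER_CUBIC); b=base.copy()
    for nm,t in tgt[n].items():
        o=outline(n,im,nm,(t[0]/1000,t[1]/1000,np.radians(-3.42)),z0=.012); mk=(o!=base).any(2); b[mk]=o[mk]
    c=b[790:1440,590:1270] if n=="scene" else b[280:560,500:1080]; c0=base[790:1440,590:1270] if n=="scene" else base[280:560,500:1080]
    cv2.imwrite(f"pics/f_{n}.png",c if n=="scene" else np.vstack([c,c0]))
    cv2.imwrite(f"pics/f0_{n}.png",c0)
E
```

```text
mean [298.68 299.92 176.98] span [1.69 0.7  0.62]
```

View pics/f_scene.png

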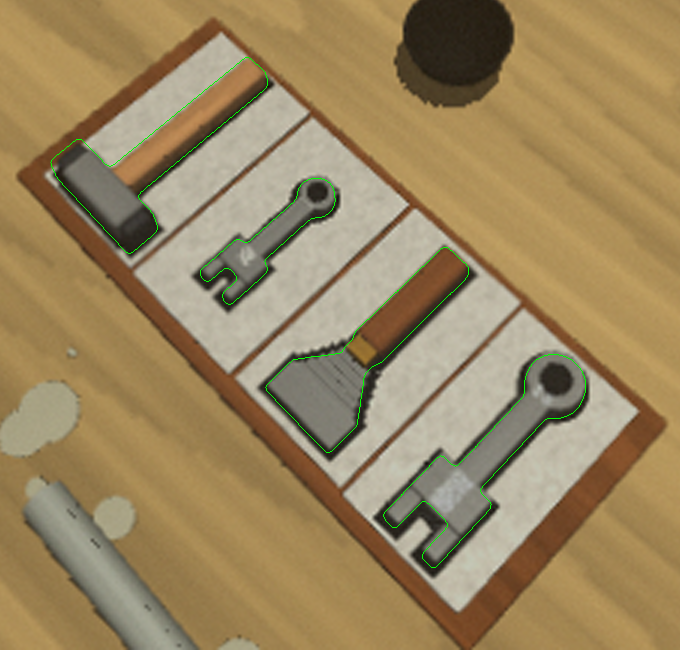

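View pics/f_top.png

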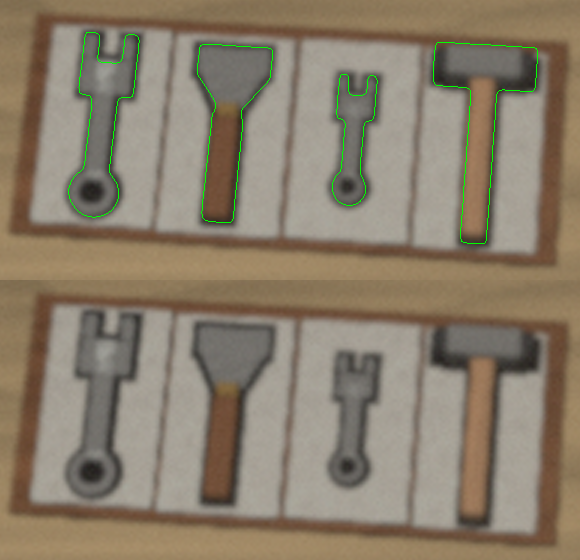

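View pics/scene15.png

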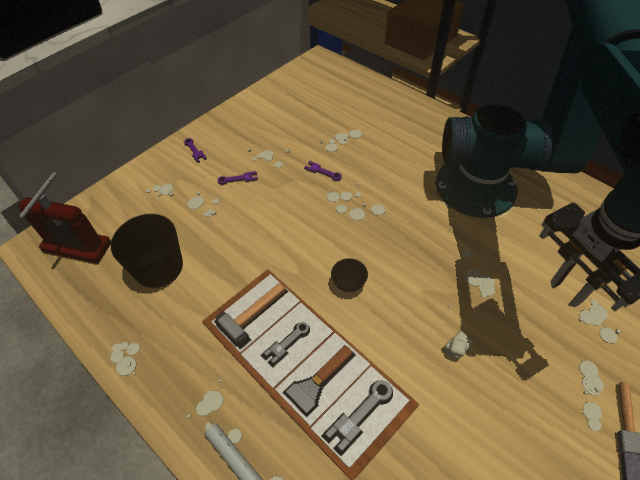

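```bash
cat > ham.py <<'E'
from fit import *
import sys
tag=sys.argv[1]
T["handle"]=[(rect(-110,17,20),20)]; 
tg={"scene":(665.1,-164.2),"top":(663.6,-166)}
for n in C:
    im=cv2.imread(f"pics/{n}{tag}.png"); t=tg[n]; 
    # warp at handle-top height z=.032 and at 0.012
    u=np.arange(-125,60,.5); v=np.arange(-45,45,.25); U,V=np.meshgrid(u,v,indexing="ij"); th=np.radians(-3.42);c,s=np.cos(th),np.sin(th)
    X=t[0]+c*U-s*V;Y=t[1]+s*U+c*V
    uv=proj(n,np.c_[X.ravel(),Y.ravel(),np.full(X.size,32.)]/1000).astype(np.float32)
    W=cv2.remap(im,uv[:,0].reshape(X.shape),uv[:,1].reshape(X.shape),cv2.INTER_CUBIC).astype(float)
    sat=(W[...,2]-W[...,0])
    for a,b in((-95,-65),(-60,-30),(-25,5)):
        k=(u>=a)&(u<=b); p=sat[k].mean(0); h=(p.max()+np.percentile(p,20))/2; i=np.where(p>h)[0]; m=np.abs(v[i]-v[np.argmax(p)])<25
        print(n,(a,b),"orange v from",v[i][m].min(),"to",v[i][m].max())
    j=np.abs(v)<6; p=sat[:,j].mean(1); h=(p.max()+np.percentile(p,20))/2; i=np.where(p>h)[0]; print(n,"u from",u[i].min(),"to",u[i].max())
E
python3 ham.py 15
```

```text
scene (-95, -65) orange v from -7.75 to 10.75
scene (-60, -30) orange v from -7.5 to 10.75
scene (-25, 5) orange v from -7.5 to 10.75
scene u from -125.0 to 14.5
top (-95, -65) orange v from -8.25 to 10.25
top (-60, -30) orange v from -8.25 to 10.25
top (-25, 5) orange v from -8.0 to 10.25
top u from -125.0 to 59.5
```

```bash
python3 -c "
from station import manip
print(manip.close_job())"
```

```text
the job is handed in; nothing more can be done
None
```

I put the hammer, spatula, large wrench and small wrench, in that order, onto their own silhouettes with heads the way the silhouettes show. I lowered each one to contact before releasing it, and handed the job in at about 46 s on the robot's clock.

**Final pictures:**
- The spatula and both wrenches match the target outlines to within about 1 mm.
- The hammer sits about 1.2 mm to the side, towards +y, and within about 0.1° of square. That is inside the 4 mm margin, so I left it.
- The bowl, the plaster lump and the purple wrenches look to be where they were.

**Forces:** the wrist readings I saw stayed below about 8 N.

**Checks that failed or disagreed:**
- My automatic outline fit did not work for the tools on the board. It failed on the hammer and scored too low to trust on the spatula. I checked by overlaying the target outlines on the pictures instead, and by an edge profile for the hammer handle.
- That edge profile gave no usable position along the hammer's length, so that direction rests on the overlay alone.
- The two cameras disagreed by about 1–3 mm on the board's position, so I placed the tools at the average of the two.

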